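# Level the tripod table and lock it with the torque handle

### The job

Level the small levelling table: turn its two foot knobs (each has an upright peg to push it round by) until the metal platform sits level, to within one degree, without pressing on the platform itself. Then lock it: swing the clamp handle on its right side clockwise until the clamp nut is at its stop and the handle breaks over at its knuckle, and stop there without forcing the handle to the end of its break. Leave the other things on the worktop where they stand.

Things in the scene. Friction and masses are not known exactly. Their poses are not given: they have to be found in the camera images.
- levelling_table: Fixed grey base plate 240 (x) x 320 (y) x 16 mm. Origin: middle of its underside on the worktop; x away from the robot, y left, z up; turned up to 0.15 rad. In this frame (mm): ball pivot (90, 0, 55), left screw (-60, 125), right screw (-60, -125). Two steel index posts (14 x 20 mm) at (-98, +-55): their tops, 70 mm high, are flush with the platform's top when it is level.
- platform: Aluminium deck 185 x 150 x 10 mm, an ear at each side on a foot screw, rear on the ball pivot. Origin at the pivot; z is the deck's upward normal, axes as the base's when level; deck x -175 to +10, top at 15 mm. Each knob tilts it about the line from the pivot to the OTHER screw, 0.04 rad per rad of knob. It starts with the left ear 7 to 17 mm low, the right one 17 mm low to 17 mm high.
- left_knob_axis (a point): On the vertical axis of the left foot knob, at the top of its black wheel (90 mm diameter, from 94 to 108 mm above the worktop). Clockwise seen from above raises the left ear, 7.7 mm per rad; the knob keeps its own height, turns stiffly (0.12 N m, about 3.5 N at the peg), stays where it is left and can turn 0.4 rad past the extreme starts.
- left_knob_peg (a point): Middle of the top (142 mm above the worktop) of the upright round steel peg on the left wheel: 16 mm diameter, free for 34 mm above the wheel, 34 mm from the knob's axis. Pushed sideways it turns the knob. Full circle round the axis is free above 110 mm.
- right_knob_axis (a point): The same point of the right foot knob (same sizes; clockwise raises the right ear). This knob leans with the carrier by up to 0.09 rad until the left ear is level; it then stands upright.
- right_knob_peg (a point): Top of the peg of the right foot knob (same sizes).
- clamp_axis (a point): On the vertical axis of the clamp nut, right of the platform behind the right knob, at the height of the handle's middle (79 mm above the worktop).
- handle_mid (a point): Middle of the black grip of the clamp handle, a level bar (grip 20 mm diameter, 62 mm long, middle line 79 mm above the worktop) 113 mm from the clamp axis while straight; at first it points to the robot's right. The knuckle lies 36 mm from the clamp axis. Push its far side towards the robot to swing it clockwise (seen from above).
- clamp_nut (a joint): Turn of the clamp nut, rad, clockwise from above positive; starts at 0 to 0.25, hard stop at 0.6. It turns with 0.25 N m (2.5 N at the grip) and stays.
- clamp_click (a joint): Bend of the handle at its knuckle, rad: 0 straight, clockwise positive, end of the break at 0.5. It stays straight until the nut is at its stop and then gives way at 0.6 N m (about 8 N at the grip), staying where it is left. Broken over means more than 0.12; forced means more than 0.42.
- orange_jar: Small jar with orange cap, 41 x 41 x 53 mm, in front of the table, loose bystander, origin at the middle of its underside; leave it.
- tape_roll: Roll of brown tape lying flat, 84 x 83 x 18 mm, in front of the right knob, loose bystander, origin at the middle of its underside; leave it.
- reagent_bottle: White small screw-cap bottle, 50 mm diameter, 100 mm high, left of the table, loose bystander, origin at the middle of its underside; leave it.
- tip_box: Blue tip box with clear lid, 90 x 116 x 66 mm, at the left, loose bystander, origin at the middle of its underside; leave it.
- beaker_small: Glass beaker 76 x 70 x 85 mm, at the left, loose bystander, origin at the middle of its underside; leave it.
- wash_bottle: White tall open bottle, 81 mm diameter, 189 mm high, at the left, loose bystander, origin at the middle of its underside; leave it.
- beaker_large: Glass beaker 88 x 82 x 100 mm, behind the table, loose bystander, origin at the middle of its underside; leave it.

How it is judged (in metres and radians):
On the way, in this order (a step that is already met when the one before it is completed fails the run):
1. the platform is level to 1 degree, before the clamp is locked (angle between platform's own z axis and vertical below 0.0175 rad), for 0.2 s.
2. the clamp nut is at its stop and the handle has broken over, the platform still level (angle between platform's own z axis and vertical below 0.0175 rad and value of joint clamp_nut above 0.55 rad and value of joint clamp_click above 0.12 rad), for 0.2 s.
At the end, for the whole second after the job is handed in: The platform is at rest within 1 degree (0.0175 rad) of level, the clamp nut is at its stop (over 0.55 rad) and the handle is bent at its knuckle by 0.12 to 0.42 rad (all of step 2 and value of joint clamp_click below 0.42 rad and angular speed of platform below 0.02 rad/s); the robot touches nothing.
It fails at once if the platform is pressed with more than 3 N (contact force between any of the fingers, the arm and platform above 3 N).
It fails at once if the handle is forced to the end of its break (value of joint clamp_click above 0.42 rad).
It fails at once if a bystander is moved more than 20 mm (distance of any of orange_jar, tape_roll, reagent_bottle, tip_box, beaker_small, wash_bottle, beaker_large from where it was at the start of the episode above 0.02 m).
It also fails if it takes over 61 s, if anything falls off the work surface, if the arm or the gripper's body presses on something with over 40 N, if the wrist force passes 120 N, or if a joint passes its speed limit or range.

### The arm

A 6-joint arm with a two-finger parallel gripper is mounted at the origin on a cart in front of the work surface, level with it; the furniture and walls round the work are solid. World frame = base frame: x ahead of the robot, y to its left, z up, the work surface at z = 0. Lengths are in m, angles in degrees, forces in N, time in s.
With the tool pointing down it reaches from about 0.4 to 0.925 m from the base axis. Payload 12.5 kg.
Tool frame: the origin (TCP) lies on the centre line of the jaws, within the pads' length; the fingertips stand 19 mm ahead of it and the grasp point (between the pads) is the TCP; x points along the fingers, y is the direction in which the jaws open and shut, and the axes are right-handed (so a half turn about x gives the same grasp; the last joint's range is limited). The gripper opens to 95 mm and grips with 3 to 60 N. Pads are 20 mm wide; open, the fingers measure 119 mm over their backs; the gripper's body (75 mm by 180 mm) begins 59 mm behind the grasp point.
Start: joints at [-80.248, 28.126, 89.318, -0, 62.55, -6.05], TCP at [0.17, -0.601, 0.234] pointing down, gripper open.
Joint ranges: [-177.58, 177.58], [-47.91, 125.51], [2.72, 160], [-65.01, 245.01], [3.68, 167.84], [-153.87, 153.87]. Speed limits (degrees/s): [127.2, 127.2, 159.86, 180, 180, 180].

### API

Orientations are given as a 3x3 rotation matrix whose columns are the frame's x, y, z axes.
In Python, from workcell import robot gives the robot as it stands. The module is installed in compiled form; this text tells all that it offers.
- The arm moves only by the tool servo_tool, never from a script. Its argument "rows" is a list of rows, each a list of 3 entries, a list of its own where there are three numbers: the shift along the tool's x, y, z in m, then the turn, a rotation vector about the tool's x, y, z in degrees, then the opening, from 0 (shut) to 1 (fully open). A call has 1 to 10 rows; each row shifts and turns the commanded pose from where the row before left it, along the tool's axes as they then stand; what a row does not reach is not made up. A row lasts 1/10 s, in which the tool goes at most 50 mm and 8.59 degrees, less where a joint would pass 70% of its speed; a pose out of reach is approached as far as the arm can. A call is refused whole if a number of a shift passes 0.05 or a number of a turn 8.59, either way. A call with a gripper value outside its range is refused whole. The fingers move at their own pace and stop on an object; "grip_force" is the grip in N (left out, the last holds). Time passes only in rows, so rows that do not move let the fingers close. It gives the time, the measured TCP pose, the force and the opening at its end, in the units of the state.
- robot.state(): the state, without advancing time (a new reading comes with each control period).
- robot.read_camera(name): name is "side" or "top"; returns the picture (400x640x3 uint8, red, green, blue); there is no depth.
- robot.camera_info(name): a dict with "fx", "fy", "cx", "cy" (pixels), "rvec" (rotation vector, rad) and "tvec" (3), from world to camera coordinates, as OpenCV has them. Camera axes: x right, y down, z forward; pixel columns grow to the right and rows downward; lengths in m; the calibration is good to about 2 mm. A picture is of the moment at which its call begins. camera_info takes no time and is no camera call.
- robot.job_done(): hands the job in, once; it reports no verdict.
The state is a dict: "time_s": time; "joint_positions": joint angles; "dq": joint speeds; "effort": joint torques, N m; "position": TCP position; "ee_rot": TCP orientation; "wrist_force": force on the tool from outside, world axes, zero at the start; "ft_torque": the same for the moment, N m; "finger_gap": opening from 0.0 (shut) to 1.0 (fully open).
Only numpy, scipy, OpenCV 4.12 (cv2) and the standard library are available. Lean on these libraries where they do the work, as an engineer would, in place of code of your own. Each camera call takes 0.05 s, during which the arm holds its last target.

## Working session

There is one attempt and no reset: what is moved stays moved. The work goes in short steps, Python scripts to look and compute and a tool call to move; the robot and the scene stay as the last step left them, time stands still between calls to the robot, and variables do not carry over. Pictures are saved under pics/ and viewed, and the job is handed in when it is done.

Besides the shell and the picture viewer there is one more tool, called after "Emit:" by a JSON object that holds its "op" and its "data", one argument or row to a line. servo_tool: Moves the arm, as the interface text tells. Its arguments: {"type":"object","properties":{"rows":{"type":"array","items":{"type":"array"}},"grip_force":{"type":"number"}},"required":["rows"]}

```bash
mkdir -p pics; cat > h.py <<'E'
import numpy as np, cv2
from workcell import robot
def cam(n):
    i=robot.camera_info(n); K=np.array([[i['fx'],0,i['cx']],[0,i['fy'],i['cy']],[0,0,1.]])
    R=cv2.Rodrigues(np.array(i['rvec'],float))[0]; t=np.array(i['tvec'],float).reshape(3)
    return K,R,t
def ray(n,u,v):
    K,R,t=cam(n); d=R.T@np.linalg.inv(K)@np.array([u,v,1.]); return -R.T@t,d/np.linalg.norm(d)
def onz(n,u,v,z):
    o,d=ray(n,u,v); return o+d*(z-o[2])/d[2]
def two(a,b):
    o1,d1=ray('top',*a);o2,d2=ray('side',*b)
    A=np.stack([d1,-d2],1);s=np.linalg.lstsq(A,o2-o1,rcond=None)[0]
    p,q=o1+s[0]*d1,o2+s[1]*d2
    return (p+q)/2,np.linalg.norm(p-q)
def proj(n,P):
    K,R,t=cam(n); c=K@(R@np.array(P,float)+t); return c[:2]/c[2]
def shot(n,f):
    im=robot.read_camera(n); cv2.imwrite('pics/'+f,im[:,:,::-1]); return im
E
python3 - <<'E'
from h import *
shot('top','t0.png');shot('side','s0.png')
for n in('top','side'):
    K,R,t=cam(n);print(n,K[0,0],-R.T@t,R[2])
s=robot.state();print(s['time_s'],s['ee_rot'],s['wrist_force'],s['finger_gap'])
E
```

```text
top 409.3572873585719 [0.37974117 0.027387   1.07922654] [ 0.14349276  0.00159996 -0.98965007]
side 516.4950012315021 [0.03225783 0.94525463 0.98395735] [ 0.36328215 -0.6614335  -0.65614922]
0.1 [[-1.60953462e-04  2.72286086e-01 -9.62216328e-01]
 [ 9.88511329e-04 -9.62215827e-01 -2.72286110e-01]
 [-9.99999498e-01 -9.94987133e-04 -1.14285912e-04]] [ 0.27782514  0.7219694  -0.42817749] 1.0019811273676131
```

View pics/t0.png

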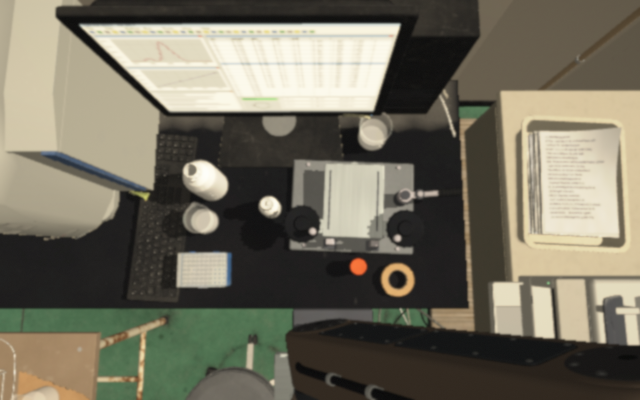

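View pics/s0.png

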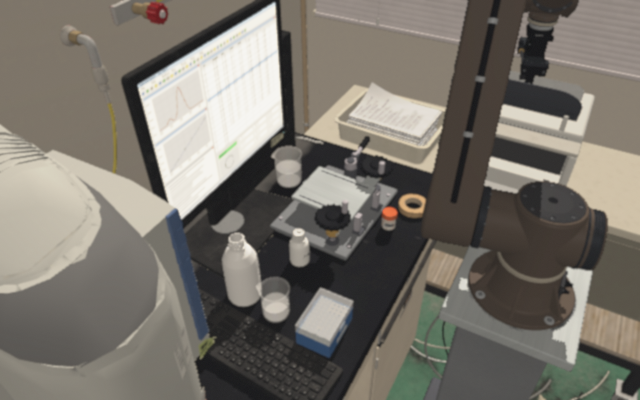

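Top view: base plate at about u 290–414, v 160–252. The pegs are near (312,231) and (397,238), and the handle near (425,193). I'll zoom in on both views.

```bash
python3 - <<'E'
import cv2
a=cv2.imread('pics/t0.png')[145:310,240:480];cv2.imwrite('pics/t0z.png',cv2.resize(a,None,fx=3.3,fy=3.3,interpolation=cv2.INTER_CUBIC))
a=cv2.imread('pics/s0.png')[120:270,250:440];cv2.imwrite('pics/s0z.png',cv2.resize(a,None,fx=4,fy=4,interpolation=cv2.INTER_CUBIC))
E
```

```text
(no output)
```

View pics/t0z.png

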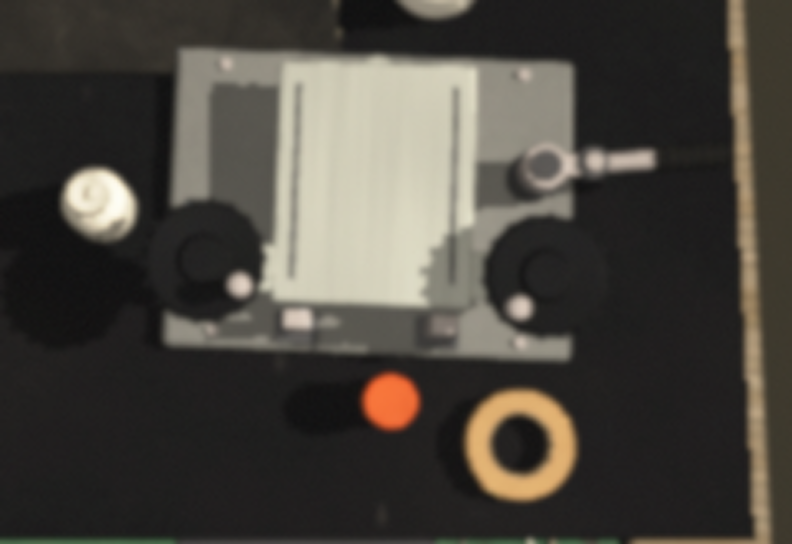

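View pics/s0z.png

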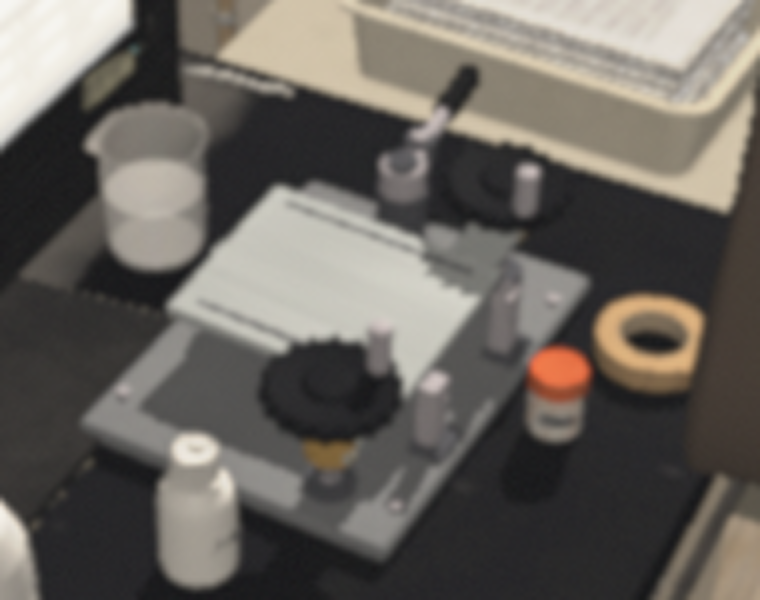

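```bash
python3 - <<'E'
from h import *
T=lambda x,y:((x+.5)/3.3-.5+240,(y+.5)/3.3-.5+145)
S=lambda x,y:((x+.5)/4-.5+250,(y+.5)/4-.5+120)
def show(n,x,y,z): p=onz('top',*T(x,y),z);print(n,p.round(4));return p
c=[show('corner',x,y,.016) for x,y in((180,48),(574,63),(572,360),(163,346))]
m=np.mean(c,0);d=(c[0]+c[1]-c[2]-c[3])[:2];e=(c[0]+c[3]-c[1]-c[2])[:2]
print(m,np.arctan2(d[1],d[0]),np.arctan2(-e[0],e[1]),np.linalg.norm(d)/2,np.linalg.norm(e)/2)
th=(np.arctan2(d[1],d[0])*.24+np.arctan2(-e[0],e[1])*.32)/.56
R=np.array([[np.cos(th),-np.sin(th)],[np.sin(th),np.cos(th)]])
L=m[:2]+R@[-.06,.125];Rr=m[:2]+R@[-.06,-.125];print('th',th,'L axis',L,'R axis',Rr)
show('Lhub',207,258,.108);show('Rhub',546,275,.108)
a=show('Lpeg',239,285,.142);b=show('Rpeg',519,307,.142)
print(np.linalg.norm(a[:2]-L),np.linalg.norm(b[:2]-Rr))
show('clamp',547,163,.09);show('steelend',655,159,.079);show('knuckle',595,161,.079);show('gripend',738,153,.079)
for s in((297,318),(441,325)):show('post',*s,.07)
for n,t,s in(('Lpeg',(239,285),(380,328)),('Rpeg',(519,307),(529,172)),('post',(297,318),(433,381)),('postR',(441,325),(508,285)),('jar',(391,402),(560,362)),('deckFL',(272,300),(395,400)),('deckFR',(474,307),(490,290))):
    print(n,*two(T(*t),S(*s)))
E
```

```text
corner [0.6477 0.1102 0.016 ]
corner [ 0.6345 -0.2074  0.016 ]
corner [ 0.3972 -0.198   0.016 ]
corner [0.4087 0.1214 0.016 ]
[ 0.52200881 -0.04346957  0.016     ] -0.043271943393937126 -0.03871088171894293 0.23843566966660004 0.31873478175468356
th -0.04066562243679758 L axis [0.46714022 0.08386636] R axis [ 0.45697661 -0.16592696]
Lhub [0.4691 0.0822 0.108 ]
Rhub [ 0.4563 -0.1618  0.108 ]
Lpeg [0.4472 0.0579 0.142 ]
Rpeg [ 0.4315 -0.1358  0.142 ]
0.03271926205412522 0.03940027885081455
clamp [ 0.5409 -0.1686  0.09  ]
steelend [ 0.5456 -0.2518  0.079 ]
knuckle [ 0.5441 -0.2068  0.079 ]
gripend [ 0.55   -0.3142  0.079 ]
post [0.4277 0.0171 0.07  ]
post [ 0.4223 -0.09    0.07  ]
Lpeg [0.44894855 0.05867365 0.13558192] 0.002820940520076774
Rpeg [ 0.43266915 -0.13687606  0.13447376] 0.0015243328510773596
post [0.42895642 0.01742992 0.06605514] 0.0023042053542361605
postR [ 0.423006   -0.08946017  0.07215648] 0.0017367029490590832
jar [ 0.36686496 -0.05287624  0.05342385] 0.0027755170499229203
deckFL [0.44478426 0.03690063 0.05770597] 0.006276076621739758
deckFR [ 0.44215894 -0.11729407  0.03921749] 0.01044839287464378
```

```bash
python3 - <<'E'
import cv2
a=cv2.imread('pics/t0.png')[155:255,315:395];cv2.imwrite('pics/t0d.png',cv2.resize(a,None,fx=6,fy=6,interpolation=cv2.INTER_CUBIC))
a=cv2.imread('pics/s0.png')[160:240,285:390];cv2.imwrite('pics/s0d.png',cv2.resize(a,None,fx=7,fy=7,interpolation=cv2.INTER_CUBIC))
E
```

```text
(no output)
```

View pics/t0d.png

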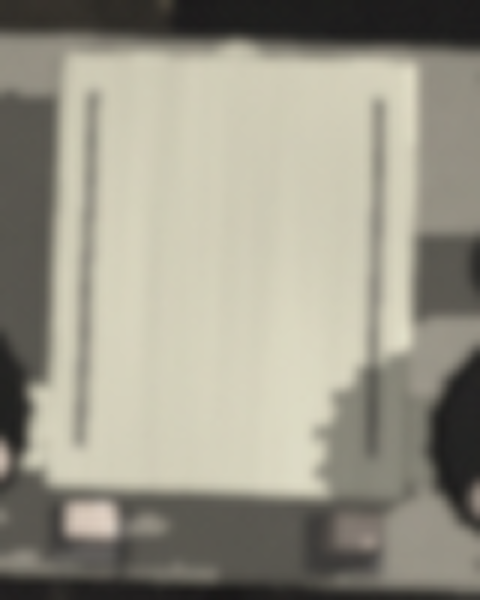

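View pics/s0d.png

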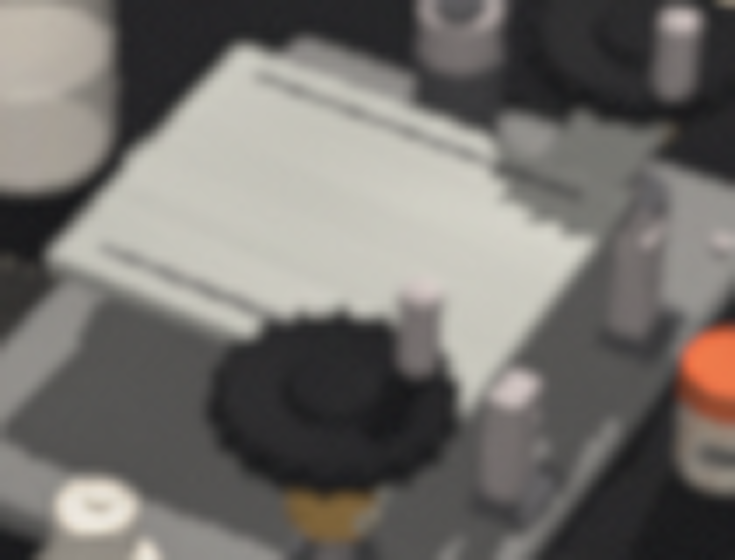

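```bash
python3 - <<'E'
from h import *
T=lambda x,y:((x+.5)/6-.5+315,(y+.5)/6-.5+155)
S=lambda x,y:((x+.5)/7-.5+285,(y+.5)/7-.5+160)
for n,t,s in(('RR',(417,65),(240,45)),('RL',(65,57),(50,255)),('grR rear',(379,99),(258,76)),('grR front',(372,455),(580,195)),('grL rear',(93,93),(104,247)),('postL',(90,520),(518,388)),('postR',(355,530),(650,188))):
    print(n,*two(T(*t),S(*s)))
# side: intersect front edge line w/ top rays of front edge
def plane(o1,d1,a,b):
    o,da=ray('side',*S(*a));_,db=ray('side',*S(*b));n=np.cross(da,db);return o1+d1*(n@(o-o1))/(n@d1)
for t in((47,487),(226,492),(405,497)):
    print('front',plane(*ray('top',*T(*t)),(470,405),(590,240)))
for t in((80,445),(86,270)):
    print('grL',plane(*ray('top',*T(*t)),(104,247),(268,318)))
E
```

```text
RR [ 0.62013565 -0.1206404   0.06715961] 0.0042425445059002965
RL [0.62524377 0.02768812 0.06043682] 0.0035783249091127607
grR rear [ 0.60427795 -0.10468902  0.06756039] 0.001800979994417361
grR front [ 0.45470207 -0.09898822  0.06533184] 0.0018605952046908472
grL rear [0.60839649 0.01559194 0.06247208] 0.0020366542527285912
postL [0.4277311  0.0173535  0.06617668] 0.0009273455165036105
postR [ 0.42222689 -0.08888127  0.08876359] 0.00044455746370316977
front [0.44101289 0.0348603  0.06385998]
front [ 0.43845606 -0.03859337  0.06978175]
front [ 0.43593104 -0.1111332   0.07562985]
grL [0.45911267 0.02112605 0.05375931]
grL [0.53241957 0.01840141 0.05789377]
```

Emit:
{"op": "servo_tool", "data": {
  "rows": [
    [[0,-0.026,-0.0365],[0,0,0],0.45],
    [[0,-0.026,-0.0365],[0,0,0],0.45],
    [[0,-0.026,-0.0365],[0,0,0],0.45],
    [[0,-0.026,-0.0365],[0,0,0],0.45],
    [[0,-0.026,-0.0365],[0,0,0],0.45],
    [[0,-0.026,-0.0365],[0,0,0],0.45],
    [[0,-0.026,-0.0365],[0,0,0],0.45],
    [[0,-0.026,-0.0365],[0,0,0],0.45],
    [[0,-0.026,-0.0365],[0,0,0],0.45],
    [[0,-0.026,-0.0365],[0,0,0],0.45]
  ],
  "grip_force": 8
}}

```text
time_s: 1.1
position: [0.4514, -0.2502, 0.2336]
ee_rot: [[-0.0, 0.272, -0.962], [0.0, -0.962, -0.272], [-1.0, -0.0, 0.0]]
wrist_force: [0.1, -0.6, 0.2]
finger_gap: 0.448
```

Emit:
{"op": "servo_tool", "data": {
  "rows": [
    [[0,-0.0425,-0.012],[0,0,0],0.45],
    [[0,-0.0425,-0.012],[0,0,0],0.45],
    [[0,-0.0425,-0.012],[0,0,0],0.45],
    [[0,-0.0425,-0.012],[0,0,0],0.45],
    [[0,-0.0425,-0.012],[0,0,0],0.45],
    [[0,-0.0425,-0.012],[-7.2,0,0],0.45],
    [[0,0,0],[-7.2,0,0],0.45],
    [[0,0,0],[-7.2,0,0],0.45],
    [[0,0,0],[-7.2,0,0],0.45],
    [[0,0,0],[-7.2,0,0],0.45]
  ]
}}

```text
time_s: 2.1
position: [0.4503, 0.0134, 0.2335]
ee_rot: [[-0.0, 0.789, -0.614], [-0.0, -0.614, -0.789], [-1.0, -0.0, 0.0]]
wrist_force: [0.5, -0.3, -0.6]
finger_gap: 0.449
```

```bash
cat > w.py <<'E'
import sys
from h import *
s=robot.state();R=np.array(s['ee_rot']);p=np.array(s['position'])
print(s['time_s'],p.round(4),'yaw',np.degrees(np.arctan2(R[1,1],R[0,1])).round(1),np.round(s['joint_positions'],1),'F',np.round(s['wrist_force'],1),round(s['finger_gap'],3))
if len(sys.argv)>3: print('shift',(R.T@(np.array(sys.argv[1:4],float)-p)).round(4))
E
python3 w.py .448 .058 .137
```

```text
2.1 [0.4503 0.0134 0.2335] yaw -37.9 [ -6.7  14.  112.7  -0.   53.4  31.2] F [ 0.5 -0.3 -0.6] 0.449
shift [ 0.0965 -0.0292 -0.0338]
```

Emit:
{"op": "servo_tool", "data": {
  "rows": [
    [[0,-0.0292,-0.0338],[0,0,0],0.45],
    [[0.03,0,0],[0,0,0],0.45],
    [[0.03,0,0],[0,0,0],0.45],
    [[0,0,0],[0,0,0],0.45]
  ]
}}

```text
time_s: 2.5
position: [0.4469, 0.058, 0.1711]
ee_rot: [[-0.006, 0.786, -0.618], [0.0, -0.618, -0.786], [-1.0, -0.004, 0.004]]
wrist_force: [-0.7, 0.5, 1.1]
finger_gap: 0.454
```

```bash
python3 w.py;python3 - <<'E'
from h import *
a=shot('side','s1.png')[130:250,270:430];cv2.imwrite('pics/s1z.png',cv2.resize(a,None,fx=5,fy=5,interpolation=cv2.INTER_CUBIC)[:,:,::-1])
a=shot('top','t1.png')[145:310,240:480];cv2.imwrite('pics/t1z.png',cv2.resize(a,None,fx=3.3,fy=3.3,interpolation=cv2.INTER_CUBIC)[:,:,::-1])
E
```

```text
2.5 [0.4469 0.058  0.1711] yaw -38.2 [ -1.   19.3 116.9  -0.   44.1  37.2] F [-0.7  0.5  1.1] 0.454
```

View pics/s1z.png

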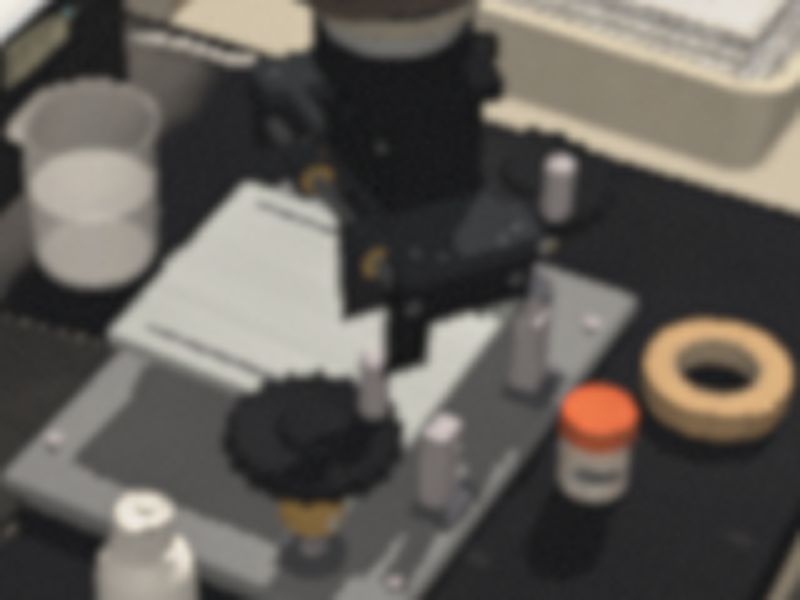

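View pics/t1z.png

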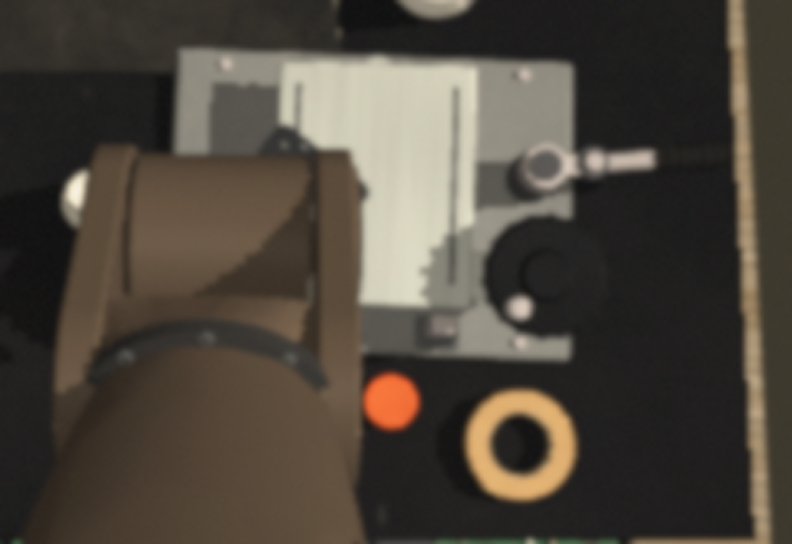

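```bash
python3 - <<'E'
from h import *
s=robot.state();R=np.array(s['ee_rot']);p=np.array(s['position'])
for o in(0,-.028,.028):
    q=proj('side',p+R@[.019,o,0]);print(o,(q-[270,130])*5)
print((proj('side',[.448,.058,.142])-[270,130])*5)
print((proj('top',[.448,.058,.142])-[240,145])*3.3)
E
```

```text
0 [378.6076925  328.27289828]
-0.028 [403.23972496 362.09290711]
0.028 [354.71223593 295.46421498]
[378.53172091 348.60394673]
[237.77956537 282.65270467]
```

Emit:
{"op": "servo_tool", "data": {
  "rows": [
    [[0.018,0,0],[0,0,0],0.45],
    [[0.017,0,0],[0,0,0],0.45],
    [[0,0,0],[0,0,0],0.1],
    [[0,0,0],[0,0,0],0.1],
    [[0,0,0],[0,0,0],0.1],
    [[0,0,0],[0,0,0],0.1]
  ],
  "grip_force": 8
}}

```text
time_s: 3.2
position: [0.4488, 0.0577, 0.1396]
ee_rot: [[0.001, 0.786, -0.618], [-0.0, -0.618, -0.786], [-1.0, 0.001, -0.001]]
wrist_force: [-3.6, 2.5, 2.9]
finger_gap: 0.171
```

```bash
python3 w.py
```

```text
3.2 [0.4488 0.0577 0.1396] yaw -38.2 [ -1.   22.3 118.8  -0.   38.8  37.2] F [-3.6  2.5  2.9] 0.171
```

Emit:
{"op": "servo_tool", "data": {
  "rows": [
    [[0,-0.00425,-0.00027],[7.16,0,0],0.1],
    [[0,-0.00425,-0.00027],[7.16,0,0],0.1],
    [[0,-0.00425,-0.00027],[7.16,0,0],0.1],
    [[0,-0.00425,-0.00027],[7.16,0,0],0.1],
    [[0,0,0],[0,0,0],0.1]
  ]
}}

```text
time_s: 3.7
position: [0.4379, 0.0711, 0.1395]
ee_rot: [[0.0, 0.39, -0.921], [-0.0, -0.921, -0.39], [-1.0, 0.001, -0.0]]
wrist_force: [-1.9, -1.0, 5.9]
finger_gap: 0.168
```

```bash
python3 w.py
```

```text
3.7 [0.4379 0.0711 0.1395] yaw -67.1 [  0.7  21.8 119.9  -0.   38.3  67.8] F [-1.9 -1.   5.9] 0.168
```

Emit:
{"op": "servo_tool", "data": {
  "rows": [
    [[0,-0.00425,-0.00027],[7.16,0,0],0.1],
    [[0,-0.00425,-0.00027],[7.16,0,0],0.1],
    [[0,-0.00425,-0.00027],[7.16,0,0],0.1],
    [[0,-0.00425,-0.00027],[7.16,0,0],0.1],
    [[0,-0.00425,-0.00027],[7.16,0,0],0.1],
    [[0,-0.00425,-0.00027],[7.16,0,0],0.1],
    [[0,0,0],[0,0,0],0.1]
  ]
}}

```text
time_s: 4.4
position: [0.4362, 0.0963, 0.1392]
ee_rot: [[-0.002, -0.343, -0.94], [-0.0, -0.94, 0.343], [-1.0, 0.001, 0.002]]
wrist_force: [-7.8, 0.7, 8.5]
finger_gap: 0.167
```

```bash
python3 w.py;python3 - <<'E'
from h import *
a=shot('side','s2.png')[130:250,270:430];cv2.imwrite('pics/s2z.png',cv2.resize(a,None,fx=5,fy=5,interpolation=cv2.INTER_CUBIC)[:,:,::-1])
a=shot('top','t2.png')[145:310,240:480];cv2.imwrite('pics/t2z.png',cv2.resize(a,None,fx=3.3,fy=3.3,interpolation=cv2.INTER_CUBIC)[:,:,::-1])
E
```

```text
4.4 [0.4362 0.0963 0.1392] yaw -110.0 [  4.   22.1 119.4  -0.   38.6 114. ] F [-7.8  0.7  8.5] 0.167
```

View pics/s2z.png

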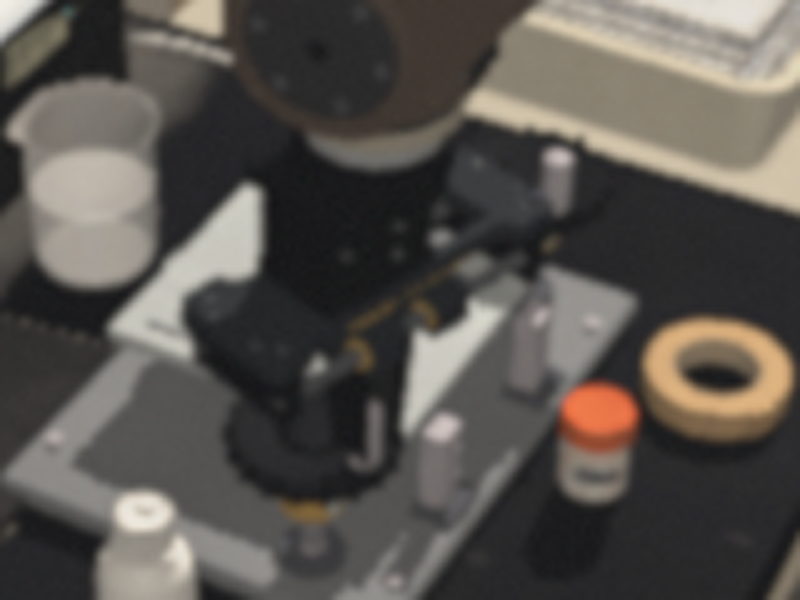

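Emit:
{"op": "servo_tool", "data": {
  "rows": [
    [[0,0,0],[0,0,0],0.45],
    [[0,0,0],[0,0,0],0.45],
    [[0,0,0],[0,0,0],0.45],
    [[-0.045,0,0],[0,0,0],0.45],
    [[-0.05,0,0],[0,0,0],0.45],
    [[0,0.046,-0.011],[0,0,0],0.45],
    [[0,0.046,-0.011],[0,0,0],0.45],
    [[0,0.046,-0.011],[0,0,0],0.45],
    [[0,0.046,-0.011],[0,0,0],0.45],
    [[0,0.046,-0.011],[0,0,0],0.45]
  ]
}}

```text
time_s: 5.5
position: [0.4108, -0.1408, 0.2339]
ee_rot: [[0.001, -0.339, -0.941], [-0.0, -0.941, 0.339], [-1.0, 0.0, -0.001]]
wrist_force: [0.5, -0.4, 0.1]
finger_gap: 0.451
```

Emit:
{"op": "servo_tool", "data": {
  "rows": [
    [[0,0.046,-0.011],[0,0,0],0.45],
    [[0,0.046,-0.011],[0,0,0],0.45],
    [[0,0.046,-0.011],[0,0,0],0.45],
    [[0,0.046,-0.011],[0,0,0],0.45],
    [[0,0.046,-0.011],[0,0,0],0.45],
    [[0,0.046,-0.011],[0,0,0],0.45],
    [[0,0.04,0.03],[0,0,0],0.45],
    [[0,0,0],[0,0,0],0.45]
  ]
}}

```text
time_s: 6.3
position: [0.3346, -0.4516, 0.233]
ee_rot: [[-0.001, -0.343, -0.939], [0.0, -0.939, 0.343], [-1.0, 0.0, 0.001]]
wrist_force: [0.1, -0.2, 0.7]
finger_gap: 0.448
```

```bash
python3 w.py;python3 - <<'E'
from h import *
a=shot('side','s3.png')[130:250,270:430];cv2.imwrite('pics/s3z.png',cv2.resize(a,None,fx=5,fy=5,interpolation=cv2.INTER_CUBIC)[:,:,::-1])
a=shot('top','t3.png')[150:270,270:430];cv2.imwrite('pics/t3z.png',cv2.resize(a,None,fx=5,fy=5,interpolation=cv2.INTER_CUBIC)[:,:,::-1])
E
```

```text
6.3 [ 0.3346 -0.4516  0.233 ] yaw -110.1 [-60.2  23.1  98.3  -0.1  58.7  49.9] F [ 0.1 -0.2  0.7] 0.448
```

View pics/s3z.png

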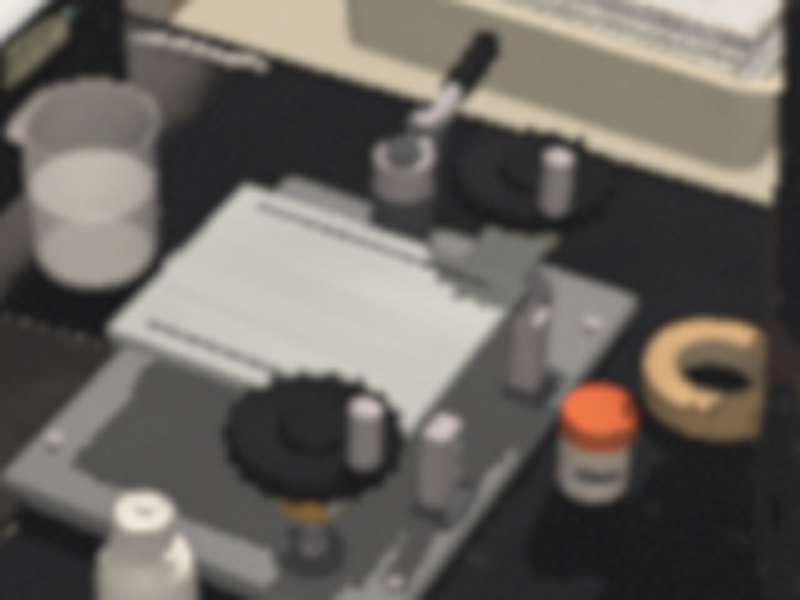

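View pics/t3z.png

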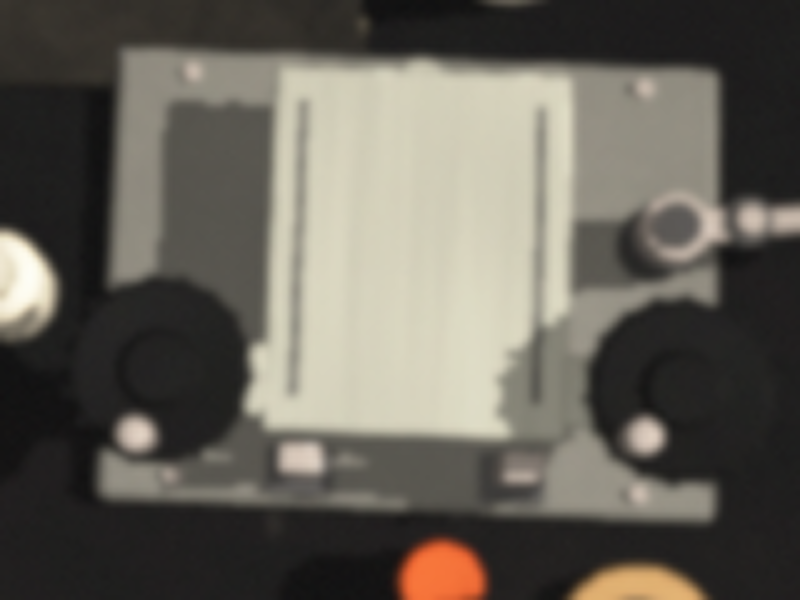

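```bash
cat > m.py <<'E'
from h import *
F=lambda o:(lambda x,y:((x+.5)/5-.5+o[0],(y+.5)/5-.5+o[1]))
T=F((270,150));S=F((270,130))
def tri(n,t,s):
    p,e=two(T(*t),S(*s));print(n,p.round(4),round(e,4));return p
def edge(t,a,b):
    o1,d1=ray('top',*T(*t));o,da=ray('side',*S(*a));_,db=ray('side',*S(*b));n=np.cross(da,db);return o1+d1*(n@(o-o1))/(n@d1)
E
python3 - <<'E'
from m import *
tri('postL',(301,459),(443,425));tri('postR',(519,468),(538,305))
tri('pegL',(137,434),(366,407));tri('pegR',(644,436),(559,159))
tri('baseFL',(97,497),(383,619));tri('baseFR',(716,520),(637,298));tri('screwRL',(193,71),(-10,-10));tri('screwFR',(637,493),(592,321))
tri('RR',(573,72),(246,183));tri('RL',(280,66),(108,330));tri('gR',(541,107),(262,206));tri('gL',(304,100),(151,325))
print('gR',edge((541,107),(262,206),(434,268)),edge((537,403),(262,206),(434,268)))
print('gL',edge((304,100),(151,325),(265,379)),edge((293,395),(151,325),(265,379)))
for t in((265,432),(413,436),(550,440)):print('fr',edge(t,(412,423),(500,313)))
for t in((280,66),(426,69),(573,72)):print('re',edge(t,(110,326),(244,184)))
# predicted for level
b=np.array([.522,-.0435]);th=-.0407
Rz=lambda x,y,z:np.array([b[0]+np.cos(th)*x-np.sin(th)*y,b[1]+np.sin(th)*x+np.cos(th)*y,z])
for n,P in(('postL',(-.098,.055,.07)),('postR',(-.098,-.055,.07)),('FR',(-.085,-.075,.07)),('FL',(-.085,.075,.07)),('RR',(.1,-.075,.07)),('RL',(.1,.075,.07)),('bFR',(-.12,-.16,.016))):
    q=Rz(*P);print(n,((proj('top',q)-[270,150]+.5)*5-.5).round(),((proj('side',q)-[270,130]+.5)*5-.5).round())
E
```

```text
postL [0.4281 0.0171 0.0671] 0.0025
postR [ 0.4222 -0.0898  0.0732] 0.0005
pegL [0.4367 0.0933 0.1366] 0.003
pegR [ 0.435  -0.1399  0.1358] 0.0024
baseFL [0.4108 0.1211 0.025 ] 0.0023
baseFR [ 0.3995 -0.1986  0.0077] 0.004
screwRL [0.6028 0.079  0.3097] 0.0829
screwFR [ 0.4125 -0.1569  0.0157] 0.0022
RR [ 0.6228 -0.1219  0.065 ] 0.0011
RL [0.628  0.027  0.0604] 0.0024
gR [ 0.6039 -0.1053  0.0661] 0.0002
gL [0.6088 0.0145 0.0627] 0.0003
gR [ 0.60393698 -0.10530913  0.06619641] [ 0.45442107 -0.10045421  0.06459187]
gL [0.60866959 0.0144126  0.06250663] [0.45996119 0.02037315 0.04766826]
fr [0.43956037 0.03431059 0.0778154 ]
fr [ 0.43751224 -0.03799785  0.0769301 ]
fr [ 0.43545064 -0.10494396  0.07645218]
re [0.62505327 0.02656009 0.06797951]
re [ 0.62322012 -0.0472772   0.0683914 ]
re [ 0.62139385 -0.12151064  0.06878051]
postL [304. 460.] [450. 420.]
postR [528. 469.] [542. 305.]
FR [569. 444.] [537. 278.]
FL [264. 432.] [410. 434.]
RR [575.  76.] [253. 178.]
RL [278.  65.] [114. 319.]
bFR [718. 524.] [648. 289.]
```

```bash
python3 - <<'E'
import cv2
a=cv2.imread('pics/s3.png')[175:235,325:395];cv2.imwrite('pics/s3a.png',cv2.convertScaleAbs(cv2.resize(a,None,fx=10,fy=10,interpolation=cv2.INTER_LANCZOS4),alpha=1.4))
a=cv2.imread('pics/s3.png')[160:210,285:345];cv2.imwrite('pics/s3b.png',cv2.resize(a,None,fx=11,fy=11,interpolation=cv2.INTER_LANCZOS4))
E
```

```text
(no output)
```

View pics/s3a.png

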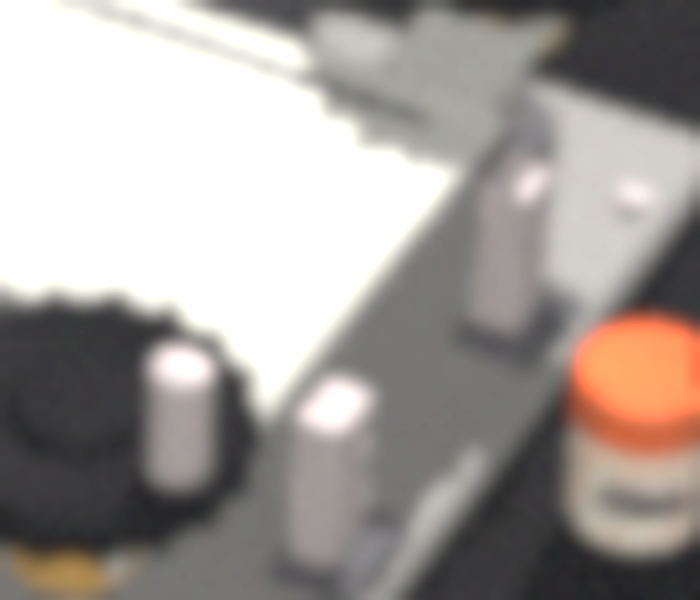

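View pics/s3b.png

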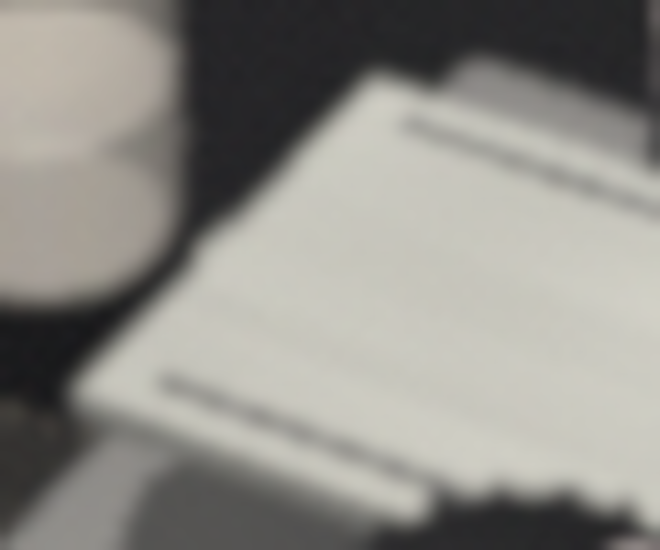

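Emit:
{"op": "servo_tool", "data": {
  "rows": [
    [[0,-0.041,0.0016],[0,0,0],0.45],
    [[0,-0.041,0.0016],[0,0,0],0.45],
    [[0,-0.041,0.0016],[0,0,0],0.45],
    [[0,-0.041,0.0016],[0,0,0],0.45],
    [[0,-0.041,0.0016],[0,0,0],0.45],
    [[0,-0.041,0.0016],[0,0,0],0.45],
    [[0,-0.041,0.0016],[0,0,0],0.45],
    [[0,-0.041,0.0016],[7.5,0,0],0.45],
    [[0,0,0],[7.5,0,0],0.45],
    [[0,0,0],[7.5,0,0],0.45]
  ]
}}

```text
time_s: 7.4
position: [0.4377, -0.1329, 0.2339]
ee_rot: [[0.001, -0.674, -0.739], [-0.0, -0.739, 0.674], [-1.0, -0.0, -0.001]]
wrist_force: [-0.2, -0.9, -0.7]
finger_gap: 0.451
```

Emit:
{"op": "servo_tool", "data": {
  "rows": [
    [[0,0,0],[7.5,0,0],0.45],
    [[0,0,0],[0,0,0],0.45]
  ]
}}

```text
time_s: 7.6
position: [0.4374, -0.1342, 0.2339]
ee_rot: [[0.0, -0.764, -0.646], [-0.0, -0.646, 0.764], [-1.0, -0.0, -0.0]]
wrist_force: [0.3, -0.8, -0.6]
finger_gap: 0.45
```

```bash
python3 -c "
from m import *
print(onz('top',*T(644,436),.142))"; python3 w.py .4345 -.139 .137
```

```text
[ 0.43354325 -0.13926122  0.142     ]
7.6 [ 0.4374 -0.1342  0.2339] yaw -139.8 [-25.3  14.5 111.8   0.   53.7 114.5] F [ 0.3 -0.8 -0.6] 0.45
shift [ 0.0969  0.0054 -0.0017]
```

Emit:
{"op": "servo_tool", "data": {
  "rows": [
    [[0,0.0054,-0.0017],[0,0,0],0.45],
    [[0.03,0,0],[0,0,0],0.45],
    [[0.03,0,0],[0,0,0],0.45],
    [[0.018,0,0],[0,0,0],0.45],
    [[0.017,0,0],[0,0,0],0.45],
    [[0,0,0],[0,0,0],0.1],
    [[0,0,0],[0,0,0],0.1],
    [[0,0,0],[0,0,0],0.1],
    [[0,0,0],[0,0,0],0.1]
  ]
}}

```text
time_s: 8.5
position: [0.4346, -0.1404, 0.1395]
ee_rot: [[0.002, -0.763, -0.646], [-0.001, -0.646, 0.763], [-1.0, -0.001, -0.002]]
wrist_force: [3.2, 1.9, -1.3]
finger_gap: 0.169
```

```bash
python3 w.py
```

```text
8.5 [ 0.4346 -0.1404  0.1395] yaw -139.8 [-26.2  22.6 118.3   0.   39.  113.6] F [ 3.2  1.9 -1.3] 0.169
```

Emit:
{"op": "servo_tool", "data": {
  "rows": [
    [[0,0.00425,-0.00027],[-7.16,0,0],0.1],
    [[0,0.00425,-0.00027],[-7.16,0,0],0.1],
    [[0,0.00425,-0.00027],[-7.16,0,0],0.1],
    [[0,0.00425,-0.00027],[-7.16,0,0],0.1],
    [[0,0.00425,-0.00027],[-7.16,0,0],0.1],
    [[0,0,0],[0,0,0],0.1],
    [[0,0,0],[0,0,0],0.45],
    [[0,0,0],[0,0,0],0.45],
    [[0,0,0],[0,0,0],0.45],
    [[-0.045,0,0],[0,0,0],0.45]
  ]
}}

```text
time_s: 9.5
position: [0.4215, -0.1573, 0.1807]
ee_rot: [[-0.008, -0.242, -0.97], [0.004, -0.97, 0.242], [-1.0, -0.002, 0.008]]
wrist_force: [0.7, -0.4, 1.5]
finger_gap: 0.427
```

```bash
python3 w.py .33 -.47 .234
```

```text
9.5 [ 0.4215 -0.1573  0.1807] yaw -104.0 [-28.9  18.4 116.3  -0.   45.8  75.1] F [ 0.7 -0.4  1.5] 0.427
shift [-0.0539  0.3255  0.0135]
```

Emit:
{"op": "servo_tool", "data": {
  "rows": [
    [[-0.05,0,0],[0,0,0],0.45],
    [[0,0.04,0.0017],[0,0,0],0.45],
    [[0,0.04,0.0017],[0,0,0],0.45],
    [[0,0.04,0.0017],[0,0,0],0.45],
    [[0,0.04,0.0017],[0,0,0],0.45],
    [[0,0.04,0.0017],[0,0,0],0.45],
    [[0,0.04,0.0017],[0,0,0],0.45],
    [[0,0.04,0.0017],[0,0,0],0.45],
    [[0,0.04,0.0017],[0,0,0],0.45],
    [[0,0,0],[0,0,0],0.45]
  ]
}}

```text
time_s: 10.5
position: [0.331, -0.4689, 0.2332]
ee_rot: [[-0.0, -0.245, -0.97], [-0.001, -0.97, 0.245], [-1.0, 0.001, -0.0]]
wrist_force: [-0.0, 0.7, 0.1]
finger_gap: 0.447
```

```bash
python3 w.py; python3 - <<'E'
from h import *
a=shot('side','s4.png')
b=shot('top','t4.png')
cv2.imwrite('pics/s4a.png',cv2.convertScaleAbs(cv2.resize(a[170:230,320:395],None,fx=10,fy=10,interpolation=cv2.INTER_LANCZOS4),alpha=1.2)[:,:,::-1])
cv2.imwrite('pics/s4b.png',cv2.resize(a[155:230,285:385],None,fx=8,fy=8,interpolation=cv2.INTER_LANCZOS4)[:,:,::-1])
cv2.imwrite('pics/t4z.png',cv2.resize(b[150:260,280:430],None,fx=5.3,fy=5.3,interpolation=cv2.INTER_LANCZOS4)[:,:,::-1])
E
```

```text
10.5 [ 0.331  -0.4689  0.2332] yaw -104.2 [-61.4  24.   96.7  -0.   59.3  42.8] F [-0.   0.7  0.1] 0.447
```

View pics/s4a.png

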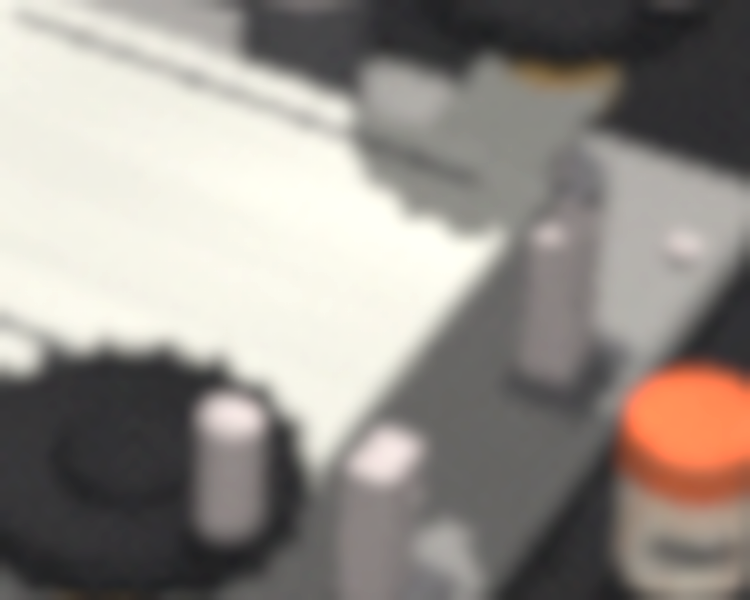

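View pics/s4b.png

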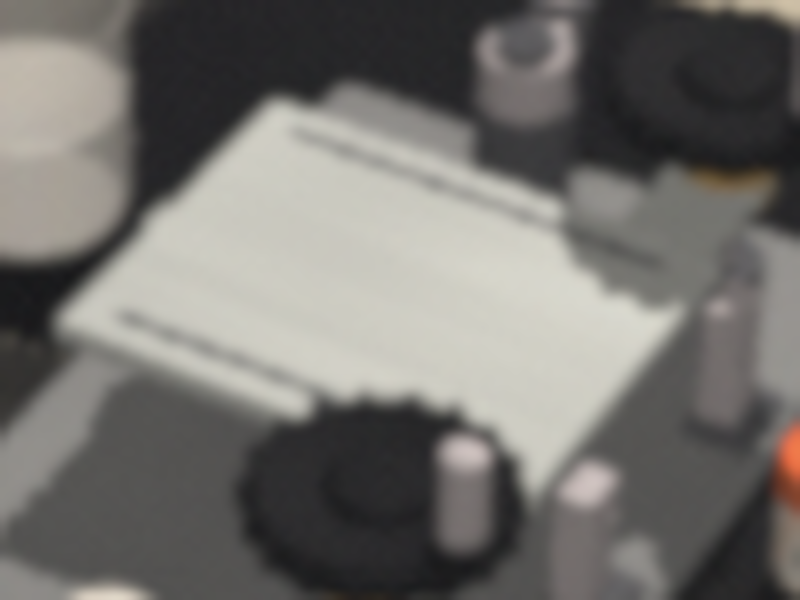

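View pics/t4z.png

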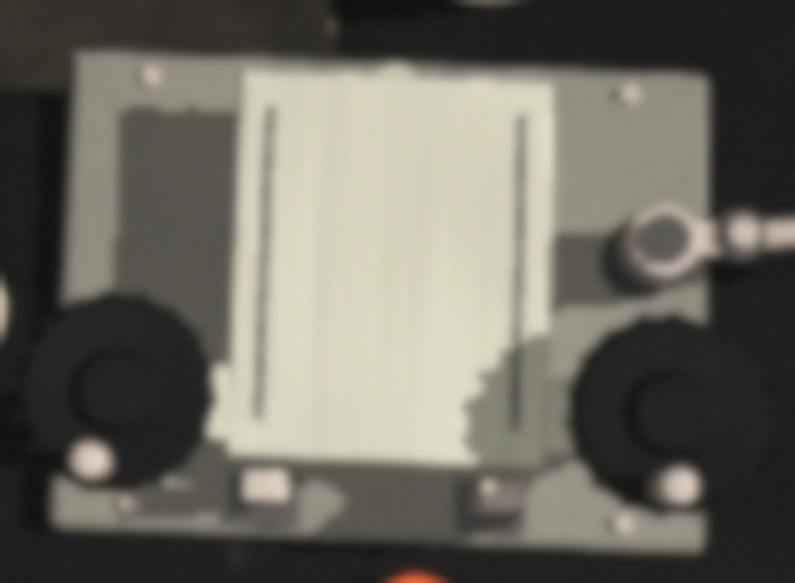

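```bash
cat > ln.py <<'E'
from h import *
from scipy.ndimage import map_coordinates,gaussian_filter
def fit(img,a,b,w=3,n=40,sign=0):
    """max-gradient points along a->b (pixels); returns refined endpoints"""
    g=gaussian_filter(img.astype(float).mean(2),.7);a,b=np.array(a,float),np.array(b,float)
    t=(b-a)/np.linalg.norm(b-a);nn=np.array([-t[1],t[0]]);s=np.linspace(-w,w,61)
    pts=[]
    for f in np.linspace(0,1,n):
        c=a+f*(b-a);q=c[:,None]+nn[:,None]*s
        d=np.gradient(map_coordinates(g,[q[1],q[0]],order=3),s)
        e=d*sign if sign else abs(d)
        k=np.argmax(e)
        if 0<k<60: pts.append((f,s[k],e[k]))
    P=np.array(pts);m=np.ones(len(P),bool)
    for _ in range(6):
        c=np.polyfit(P[m,0],P[m,1],1);r=P[:,1]-np.polyval(c,P[:,0]);m=abs(r)<max(.25,2*np.std(r[m]))
    return a+nn*c[1],b+nn*(c[0]+c[1]),m.sum(),np.std(r[m])
E
python3 - <<'E'
from ln import *
b=np.array([.522,-.0435]);th=-.0407
W=lambda x,y,z:np.array([b[0]+np.cos(th)*x-np.sin(th)*y,b[1]+np.sin(th)*x+np.cos(th)*y,z])
im=cv2.imread('pics/s4.png')
k=lambda x,y,f,o:((x+.5)/f-.5+o[0],(y+.5)/f-.5+o[1])
A=lambda x,y:k(x,y,10,(320,170));B=lambda x,y:k(x,y,8,(285,155))
L={'deckfront':(A(338,455),A(498,243),(-.085,.06,.07),(-.085,-.06,.07)),
'basefront':(A(745,250),A(680,350),(-.12,-.16,.016),(-.12,-.1,.016)),
'deckrear':(B(270,102),B(150,225),(.1,-.07,.07),(.1,0,.07)),
'deckrearL':(B(190,185),B(75,308),(.1,-.07,.07),(.1,0,.07)),
'deckright':(B(330,115),B(340,119),(.1,-.075,.07),(-.085,-.075,.07)),
'grooveR':(B(300,132),B(550,218),0,0)}
for n,(p,q,P,Q) in L.items():
    r=fit(im,p,q);s=r[1]-r[0]
    print(n,r[0].round(2),r[1].round(2),r[2],r[3].round(2),'slope',round(s[1]/s[0],4),end=' ')
    if P:
        u,v=proj('side',W(*P)),proj('side',W(*Q));d=v-u;y=u[1]+d[1]/d[0]*(np.array([r[0][0],r[1][0]])-u[0])
        print('pred slope',round(d[1]/d[0],4),'dv obs-pred at ends',(np.array([r[0][1],r[1][1]])-y).round(2))
    else:print()
E
```

```text
deckfront [352.75 214.6 ] [369.94 194.3 ] 40 0.12 slope -1.1802 pred slope -1.235 dv obs-pred at ends [-0.48  0.47]
basefront [394.14 194.61] [386.87 204.11] 40 0.06 slope -1.3077 pred slope -1.325 dv obs-pred at ends [0.46 0.34]
deckrear [318.05 167.06] [303.02 182.4 ] 33 0.07 slope -1.0202 pred slope -1.015 dv obs-pred at ends [-0.31 -0.23]
deckrearL [308.04 177.43] [293.13 192.3 ] 31 0.08 slope -0.9973 pred slope -1.015 dv obs-pred at ends [-0.1  -0.36]
deckright [325.81 168.94] [327.06 169.44] 40 0.0 slope 0.4 pred slope 0.353 dv obs-pred at ends [1.82 1.88]
grooveR [323.09 168.07] [354.19 179.25] 12 0.06 slope 0.3596
```

```bash
python3 - <<'E'
from ln import *
im=cv2.imread('pics/s4.png').astype(float).mean(2)
a,b=np.array([352.75,214.6]),np.array([369.94,194.3]);t=(b-a)/np.linalg.norm(b-a);nn=np.array([-t[1],t[0]]);s=np.arange(-6,6.1,.75)
for f in(0,.15,.3,.5,.7,.85,1,1.1,1.2):
    q=(a+f*(b-a))[:,None]+nn[:,None]*s
    print(f,(a+f*(b-a)).round(1),map_coordinates(im,[q[1],q[0]],order=1).astype(int))
E
```

```text
0 [352.8 214.6] [144 142 143 156 171 188 189 181 156 133 124 138 148 151 145 136 127]
0.15 [355.3 211.6] [201 201 201 201 201 200 194 178 152 126 130 152 174 191 194 192 175]
0.3 [357.9 208.5] [201 200 200 200 200 199 192 175 149 119  96  86  84  84  87  86  88]
0.5 [361.3 204.4] [203 203 203 203 202 201 193 175 146 115  96  86  85  84  84  84  84]
0.7 [364.8 200.4] [208 207 207 206 206 204 193 173 143 114  94  87  85  85  85  84  84]
0.85 [367.4 197.3] [210 210 210 211 211 208 197 176 145 113  94  85  84  85  87  90  96]
1 [369.9 194.3] [117 115 118 121 138 155 165 156 131 107  92  91  95 102 107 110 110]
1.1 [371.7 192.3] [108 112 114 115 116 117 118 115 110 111 122 128 131 121 114 111 108]
1.2 [373.4 190.2] [116 117 117 116 116 116 115 111 104 101 109 124 127 125 118 111 106]
```

```bash
cat > fe.py <<'E'
from ln import *
b=np.array([.522,-.0435]);th=-.0407
W=lambda x,y,z:np.array([b[0]+np.cos(th)*x-np.sin(th)*y,b[1]+np.sin(th)*x+np.cos(th)*y,z])
def run(f,y0=.03,y1=-.05,dz=(0,0)):
    im=cv2.imread('pics/'+f)
    for n,x,z,ya,yb in(('front',-.085,.07,y0,y1),('rear',.1,.07,-.065,-.03),('basef',-.12,.016,-.155,-.1)):
        p,q=proj('side',W(x,ya,z)),proj('side',W(x,yb,z))
        c=.4
        if n=='front':p=p+[0,-dz[0]*.31];q=q+[0,-dz[1]*.31]
        r=fit(im,p+[0,c],q+[0,c],w=2.5);d=q-p
        # vertical offset obs-pred at ends
        e=r[1]-r[0];g=lambda u:r[0][1]+e[1]/e[0]*(u-r[0][0])
        print(f,n,'dv',round(g(p[0])-p[1],2),round(g(q[0])-q[1],2),r[2],r[3].round(2))
    print('px/mm',(proj('side',W(-.085,0,.07))-proj('side',W(-.085,0,.08)))[1]/10,'x:',(proj('side',W(-.085,0,.07))-proj('side',W(-.075,0,.07)))/10)
if __name__=='__main__':
    run('s4.png');run('s3.png');run('s0.png',y0=.0,dz=(-5,1));run('s3.png',dz=(2,3))
E
python3 fe.py
```

```text
s4.png front dv 0.06 0.44 34 0.05
s4.png rear dv -0.2 -0.35 40 0.04
s4.png basef dv -0.24 0.59 40 0.07
px/mm 0.28103805995808956 x: [0.32871047 0.12142004]
s3.png front dv -0.79 -0.64 39 0.07
s3.png rear dv -0.77 -0.79 40 0.01
s3.png basef dv -0.23 0.61 40 0.07
px/mm 0.28103805995808956 x: [0.32871047 0.12142004]
s0.png front dv -0.85 0.49 40 0.08
s0.png rear dv -1.22 -0.97 40 0.03
s0.png basef dv -0.25 0.62 40 0.07
px/mm 0.28103805995808956 x: [0.32871047 0.12142004]
s3.png front dv -0.16 0.26 38 0.07
s3.png rear dv -0.77 -0.79 40 0.01
s3.png basef dv -0.23 0.61 40 0.07
px/mm 0.28103805995808956 x: [0.32871047 0.12142004]
```

```bash
cat > z.py <<'E'
from ln import *
import sys
b=np.array([.522,-.0435]);th=-.0407
W=lambda x,y,z:np.array([b[0]+np.cos(th)*x-np.sin(th)*y,b[1]+np.sin(th)*x+np.cos(th)*y,z])
E={'front':(-.085,.07,(.06,-.03),(.03,-.05)),'rear':(.1,.07,(.06,-.06),(-.065,-.03)),'rearL':(.1,.07,(.06,-.06),(.065,.03)),
'basef':(-.12,.016,(.03,-.13),(-.155,-.11)),'baser':(.12,.016,(.15,.09),(.15,.13)),
'postLf':(-.108,.07,(.061,.049),(.060,.050)),'postLb':(-.088,.07,(.061,.049),(.060,.050))}
def run(i):
    t=cv2.imread(f'pics/t{i}.png');s=cv2.imread(f'pics/s{i}.png')
    for n,(x,z,yt,ys) in E.items():
        a=fit(t,*[proj('top',W(x,y,z)) for y in yt],w=2.5)
        c=fit(s,*[proj('side',W(x,y,z))+[0,.4] for y in ys],w=2.5)
        o,d1=ray('top',*a[0]);_,d2=ray('top',*a[1]);N=np.cross(d1,d2);out=[]
        for e in c[:2]:
            q,d=ray('side',*e);P=q+d*(N@(o-q))/(N@d)
            lx=np.array([[np.cos(th),np.sin(th)],[-np.sin(th),np.cos(th)]])@(P[:2]-b)
            out.append((np.array([*lx,P[2]])*1000).round(1))
        print(i,n,*out,a[2:],c[2:])
for i in sys.argv[1:]:run(i)
E
python3 z.py 4 3
```

```text
4 front [-83.7  28.2  67.1] [-84.3 -51.9  66.9] (np.int64(39), np.float64(0.13330153873742703)) (np.int64(34), np.float64(0.04532829473727478))
4 rear [107.7 -76.   59.5] [107.5 -39.9  60.3] (np.int64(36), np.float64(0.27523293830974915)) (np.int64(40), np.float64(0.044919176717074384))
4 rearL [107.4  56.6  61. ] [108.   19.2  58.5] (np.int64(36), np.float64(0.27523293830974915)) (np.int64(40), np.float64(0.031063520110160624))
4 basef [-119.2 -154.7   15.3] [-119.1 -113.3   11.4] (np.int64(32), np.float64(0.10326904836908475)) (np.int64(40), np.float64(0.059015046328386035))
4 baser [120.8 149.   13.1] [120.1 130.1  14.6] (np.int64(40), np.float64(0.0910058476749034)) (np.int64(40), np.float64(0.02979505992955805))
4 postLf [-103.8   58.3   68.5] [-103.9   47.7   67.7] (np.int64(40), np.float64(0.035107797677811026)) (np.int64(40), np.float64(0.024376608524402404))
4 postLb [-83.8  60.   70.6] [-85.9  53.4  73.8] (np.int64(40), np.float64(1.2145738632642222)) (np.int64(40), np.float64(0.02562983456532124))
3 front [-83.5  30.6  70. ] [-83.8 -49.2  70.1] (np.int64(37), np.float64(0.
[... 245 characters left out ...]
1  19.1  58.4] (np.int64(36), np.float64(0.24855567723902128)) (np.int64(40), np.float64(0.02700941830729256))
3 basef [-119.2 -154.6   15.4] [-119.2 -113.4   11.3] (np.int64(36), np.float64(0.1309415994470465)) (np.int64(40), np.float64(0.052381183983187245))
3 baser [120.8 149.   13.1] [120.1 130.1  14.6] (np.int64(40), np.float64(0.08429750231903332)) (np.int64(40), np.float64(0.02402227409942829))
3 postLf [-103.8   58.3   68.5] [-103.9   47.7   67.8] (np.int64(40), np.float64(0.024030069412734126)) (np.int64(40), np.float64(0.03525500665237191))
3 postLb [-84.3  62.2  73.1] [-86.7  56.5  77.3] (np.int64(40), np.float64(1.318370947418789)) (np.int64(40), np.float64(0.026239593368850064))
```

```bash
cat > gr.py <<'E'
from ln import *
import sys
b=np.array([.522,-.0435]);th=-.0407
def fitd(img,a,b,w=2.5,n=50):
    g=gaussian_filter(img.astype(float).mean(2),.6);a,b=np.array(a,float),np.array(b,float)
    t=(b-a)/np.linalg.norm(b-a);nn=np.array([-t[1],t[0]]);s=np.linspace(-w,w,51);P=[]
    for f in np.linspace(0,1,n):
        q=(a+f*(b-a))[:,None]+nn[:,None]*s;v=map_coordinates(g,[q[1],q[0]],order=3)
        k=np.argmin(v);
        if 2<k<48: P.append((f,s[k]))
    P=np.array(P);m=np.ones(len(P),bool)
    for _ in range(6):
        c=np.polyfit(P[m,0],P[m,1],1);r=P[:,1]-np.polyval(c,P[:,0]);m=abs(r)<max(.2,2*np.std(r[m]))
    return a+nn*c[1],b+nn*c.sum(),m.sum(),np.std(r[m]).round(2)
k=lambda x,y,f,o:((x+.5)/f-.5+o[0],(y+.5)/f-.5+o[1])
def go(i,sL,sR,tL,tR):
    t=cv2.imread(f'pics/t{i}.png');s=cv2.imread(f'pics/s{i}.png')
    for n,T,S in(('L',tL,sL),('R',tR,sR)):
        a=fitd(t,*T);c=fitd(s,*S)
        o,d1=ray('top',*a[0]);_,d2=ray('top',*a[1]);N=np.cross(d1,d2)
        for e in c[:2]:
            q,d=ray('side',*e);P=q+d*(N@(o-q))/(N@d)
            lx=np.array([[np.cos(th),np.sin(th)],[-np.sin(th),np.cos(th)]])@(P[:2]-b)
            print(i,n,(np.array([*lx,P[2]])*1000).round(1),a[2:],c[2:])
B=lambda x,y:k(x,y,8,(285,155));T=lambda x,y:k(x,y,5.3,(280,150))
A=((B(128,318),B(300,387)),(B(305,135),B(640,257)),(T(270,112),T(258,410)),(T(521,120),T(516,420)))
if __name__=='__main__':
    for i in sys.argv[1:]:go(i,*A)
E
python3 gr.py 4 3; sed -i 's/(0.03,-.05)/&/' z.py
```

```text
4 L [82.  61.4 64.8] (np.int64(50), np.float64(0.08)) (np.int64(50), np.float64(0.06))
4 L [12.6 61.4 64.6] (np.int64(50), np.float64(0.08)) (np.int64(50), np.float64(0.06))
4 R [ 82.4 -59.2  63.8] (np.int64(47), np.float64(0.05)) (np.int64(41), np.float64(0.06))
4 R [-54.6 -58.9  63. ] (np.int64(47), np.float64(0.05)) (np.int64(41), np.float64(0.06))
3 L [82.2 61.7 64. ] (np.int64(50), np.float64(0.06)) (np.int64(50), np.float64(0.04))
3 L [12.5 61.7 64.5] (np.int64(50), np.float64(0.06)) (np.int64(50), np.float64(0.04))
3 R [ 81.9 -58.9  65.3] (np.int64(47), np.float64(0.09)) (np.int64(45), np.float64(0.05))
3 R [-55.7 -58.6  67.2] (np.int64(47), np.float64(0.09)) (np.int64(45), np.float64(0.05))
```

```bash
python3 - <<'E'
from ln import *
b=np.array([.522,-.0435]);th=-.0407
W=lambda x,y,z:np.array([b[0]+np.cos(th)*x-np.sin(th)*y,b[1]+np.sin(th)*x+np.cos(th)*y,z])
E={'baseL':(.16,.016,(.11,-.01),(.1,.03)),'baseL2':(.16,.016,(-.08,-.11),(-.01,-.06)),'baseR':(-.16,.016,(.1,.06),(-.11,-.085)),'baseRr':(-.16,.016,(.11,.06),(.11,.06))}
for i in'43':
    t=cv2.imread(f'pics/t{i}.png');s=cv2.imread(f'pics/s{i}.png')
    for n,(y,z,xt,xs) in E.items():
        a=fit(t,*[proj('top',W(x,y,z)) for x in xt],w=2)
        c=fit(s,*[proj('side',W(x,y,z))+[-1,2] for x in xs],w=2)
        o,d1=ray('top',*a[0]);_,d2=ray('top',*a[1]);N=np.cross(d1,d2);out=[]
        for e in c[:2]:
            q,d=ray('side',*e);P=q+d*(N@(o-q))/(N@d)
            lx=np.array([[np.cos(th),np.sin(th)],[-np.sin(th),np.cos(th)]])@(P[:2]-b);out.append((np.array([*lx,P[2]])*1000).round(1))
        print(i,n,*out,a[2],a[3].round(2),c[2],c[3].round(2),c[0].round(1),c[1].round(1))
E
```

```text
4 baseL [102.7 160.4   9.7] [ 31.2 160.5  13.2] 38 0.1 15 0.21 [275.3 227.5] [297.3 236. ]
4 baseL2 [ -8.3 160.5  11.5] [-58.2 160.7  10.5] 24 0.01 21 0.07 [309.9 241.8] [326.2 249. ]
4 baseR [-107.3 -161.3    7.5] [ -82.2 -161.3    7.4] 40 0.02 40 0.04 [395.2 188.1] [387.5 185.4]
4 baseRr [ 113.2 -160.3    8.5] [  63.6 -161.     6.8] 40 0.02 37 0.06 [330.7 165.5] [344.7 170.7]
3 baseL [102.5 160.4  10.1] [ 31.3 160.5  13.1] 37 0.09 16 0.21 [275.4 227.4] [297.3 236. ]
3 baseL2 [ -8.6 161.   12.1] [-58.2 160.9  10.5] 24 0.03 16 0.07 [310.  241.7] [326.2 249. ]
3 baseR [-107.3 -161.3    7.5] [ -82.2 -161.2    7.3] 40 0.02 40 0.03 [395.2 188.1] [387.5 185.4]
3 baseRr [ 113.2 -160.3    8.6] [  63.6 -160.9    6.8] 40 0.02 37 0.07 [330.7 165.4] [344.7 170.7]
```

Emit:
{"op": "servo_tool", "data": {
  "rows": [
    [[0,-0.042,-0.0034],[0,0,0],0.45],
    [[0,-0.042,-0.0034],[0,0,0],0.45],
    [[0,-0.042,-0.0034],[0,0,0],0.45],
    [[0,-0.042,-0.0034],[0,0,0],0.45],
    [[0,-0.042,-0.0034],[0,0,0],0.45],
    [[0,-0.042,-0.0034],[0,0,0],0.45],
    [[0,-0.042,-0.0034],[0,0,0],0.45],
    [[0,-0.042,-0.0034],[0,0,0],0.45],
    [[0,-0.0396,0.0107],[0,0,0],0.45],
    [[0,-0.0396,0.0107],[0,0,0],0.45]
  ]
}}

```text
time_s: 11.6
position: [0.4378, -0.061, 0.2337]
ee_rot: [[-0.0, -0.24, -0.971], [0.0, -0.971, 0.24], [-1.0, -0.0, 0.0]]
wrist_force: [1.1, 0.4, 0.5]
finger_gap: 0.451
```

Emit:
{"op": "servo_tool", "data": {
  "rows": [
    [[0,-0.0396,0.0107],[0,0,0],0.45],
    [[0,-0.0396,0.0107],[0,0,0],0.45],
    [[0,-0.0396,0.0107],[0,0,0],0.45],
    [[0,-0.0396,0.0107],[6,0,0],0.45],
    [[0,0,0],[0,0,0],0.45]
  ]
}}

```text
time_s: 12.1
position: [0.4339, 0.1045, 0.2338]
ee_rot: [[0.0, -0.341, -0.94], [0.001, -0.94, 0.341], [-1.0, -0.0, 0.0]]
wrist_force: [-0.2, -0.9, -0.2]
finger_gap: 0.45
```

```bash
python3 w.py .4362 .0963 .138
```

```text
12.1 [0.4339 0.1045 0.2338] yaw -110.0 [  5.   13.6 113.2   0.   53.3 115. ] F [-0.2 -0.9 -0.2] 0.45
shift [ 0.0958  0.0069 -0.005 ]
```

Emit:
{"op": "servo_tool", "data": {
  "rows": [
    [[0,0.0069,-0.005],[0,0,0],0.45],
    [[0.03,0,0],[0,0,0],0.45],
    [[0.03,0,0],[0,0,0],0.45],
    [[0.018,0,0],[0,0,0],0.45],
    [[0.016,0,0],[0,0,0],0.45],
    [[0,0,0],[0,0,0],0.1],
    [[0,0,0],[0,0,0],0.1],
    [[0,0,0],[0,0,0],0.1],
    [[0,0,0],[0,0,0],0.1]
  ]
}}

```text
time_s: 13.0
position: [0.438, 0.0921, 0.1404]
ee_rot: [[0.002, -0.342, -0.94], [0.001, -0.94, 0.342], [-1.0, -0.001, -0.001]]
wrist_force: [-1.0, 4.5, 2.4]
finger_gap: 0.171
```

```bash
python3 w.py
```

```text
13.0 [0.438  0.0921 0.1404] yaw -110.0 [  3.4  21.9 119.4   0.   38.6 113.4] F [-1.   4.5  2.4] 0.171
```

Emit:
{"op": "servo_tool", "data": {
  "rows": [
    [[0,-0.0022,0],[3.5,0,0],0.1],
    [[0,-0.0021,0],[3.5,0,0],0.1],
    [[0,0,0],[0,0,0],0.1],
    [[0,0,0],[0,0,0],0.1]
  ]
}}

```text
time_s: 13.4
position: [0.439, 0.096, 0.1404]
ee_rot: [[0.0, -0.454, -0.891], [-0.0, -0.891, 0.454], [-1.0, 0.0, -0.0]]
wrist_force: [-3.5, -0.4, 5.0]
finger_gap: 0.17
```

```bash
python3 w.py
```

```text
13.4 [0.439  0.096  0.1404] yaw -117.0 [  3.9  22.1 119.1  -0.   38.8 120.9] F [-3.5 -0.4  5. ] 0.17
```

Emit:
{"op": "servo_tool", "data": {
  "rows": [
    [[0,0,0],[0,0,0],0.45],
    [[0,0,0],[0,0,0],0.45],
    [[0,0,0],[0,0,0],0.45],
    [[-0.045,0,0],[0,0,0],0.45],
    [[-0.05,0,0],[0,0,0],0.45],
    [[0,0.0365,-0.0186],[0,0,0],0.45],
    [[0,0.0365,-0.0186],[0,0,0],0.45],
    [[0,0.0365,-0.0186],[0,0,0],0.45],
    [[0,0.0365,-0.0186],[0,0,0],0.45],
    [[0,0.0365,-0.0186],[0,0,0],0.45]
  ]
}}

```text
time_s: 14.4
position: [0.4391, -0.1104, 0.2348]
ee_rot: [[0.0, -0.454, -0.891], [-0.0, -0.891, 0.454], [-1.0, 0.0, -0.001]]
wrist_force: [0.9, 0.4, 0.3]
finger_gap: 0.448
```

Emit:
{"op": "servo_tool", "data": {
  "rows": [
    [[0,0.0365,-0.0186],[0,0,0],0.45],
    [[0,0.0402,-0.0065],[0,0,0],0.45],
    [[0,0.0402,-0.0065],[0,0,0],0.3],
    [[0,0.0402,-0.0065],[0,0,0],0.3],
    [[0,0.0402,-0.0065],[0,0,0],0],
    [[0,0.0402,-0.0065],[0,0,0],0],
    [[0,0.0402,-0.0065],[0,0,0],0],
    [[0,0.0402,-0.0065],[0,0,0],0],
    [[0,0.0402,-0.0065],[0,0,0],0],
    [[0,0,0],[0,0,0],0]
  ]
}}

```text
time_s: 15.4
position: [0.3381, -0.4637, 0.2342]
ee_rot: [[-0.0, -0.457, -0.89], [-0.001, -0.89, 0.457], [-1.0, 0.001, -0.0]]
wrist_force: [0.5, 1.7, -0.3]
finger_gap: 0.007
```

```bash
python3 w.py; python3 - <<'E'
from h import *
a=shot('side','s5.png')
b=shot('top','t5.png')
cv2.imwrite('pics/s5b.png',cv2.resize(a[125:235,285:425],None,fx=5.5,fy=5.5,interpolation=cv2.INTER_LANCZOS4)[:,:,::-1])
cv2.imwrite('pics/t5z.png',cv2.resize(b[150:260,320:480],None,fx=5,fy=5,interpolation=cv2.INTER_LANCZOS4)[:,:,::-1])
E
python3 gr.py 5; python3 z.py 5|grep -v rear
```

```text
15.4 [ 0.3381 -0.4637  0.2342] yaw -117.2 [-60.5  23.9  96.6  -0.   59.4  56.7] F [ 0.5  1.7 -0.3] 0.007
5 L [82.1 61.3 64.7] (np.int64(50), np.float64(0.07)) (np.int64(50), np.float64(0.05))
5 L [12.6 61.4 64.7] (np.int64(50), np.float64(0.07)) (np.int64(50), np.float64(0.05))
5 R [ 82.4 -59.3  63.7] (np.int64(47), np.float64(0.07)) (np.int64(39), np.float64(0.05))
5 R [-54.6 -59.   63.1] (np.int64(47), np.float64(0.07)) (np.int64(39), np.float64(0.05))
5 front [-83.7  28.3  67.3] [-84.3 -52.2  66.6] (np.int64(39), np.float64(0.12946413319377828)) (np.int64(34), np.float64(0.048878712717793885))
5 basef [-119.2 -154.1   15.9] [-119.1 -113.5   11.3] (np.int64(32), np.float64(0.10665273536058105)) (np.int64(40), np.float64(0.07163661342461466))
5 baser [120.9 148.9  13. ] [120.1 130.1  14.6] (np.int64(40), np.float64(0.0810961625527352)) (np.int64(40), np.float64(0.024030069412734063))
5 postLf [-103.8   58.1   68.3] [-103.9   47.8   67.9] (np.int64(40), np.float64(0.024030069412734126)) (np.int64(40), np.float64(0.023412503608184483))
5 postLb [-83.8  59.9  70.5] [-85.9  53.6  74.1] (np.int64(40), np.float64(1.2173619810718344)) (np.int64(40), np.float64(0.026239593368850064))
```

View pics/s5b.png

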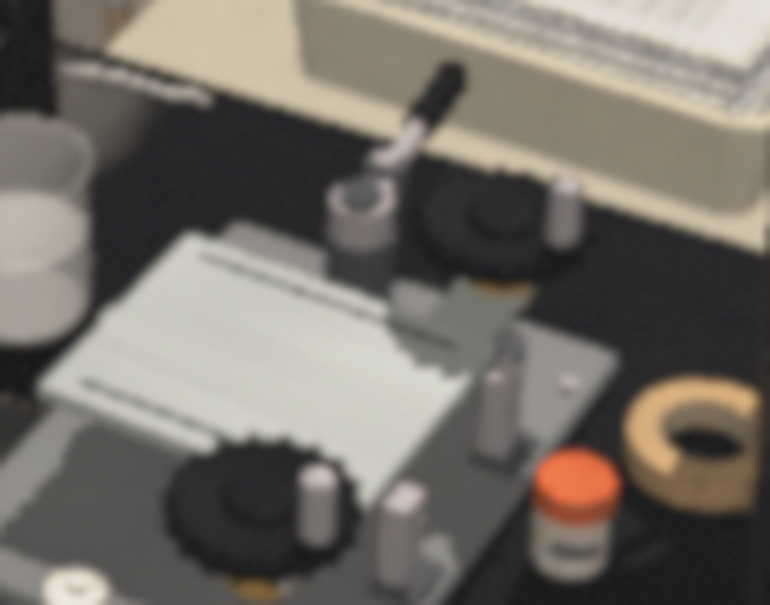

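View pics/t5z.png

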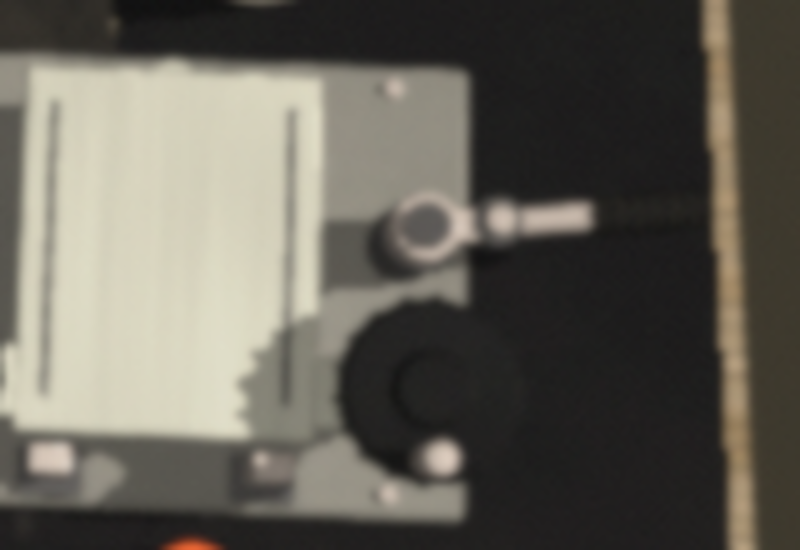

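```bash
python3 - <<'E'
from h import *
k=lambda x,y,f,o:((x+.5)/f-.5+o[0],(y+.5)/f-.5+o[1])
T=lambda x,y:k(x,y,5,(320,150));S=lambda x,y:k(x,y,5.5,(285,125))
for n,t,s in(('grip mid',(650,211),(439,97)),('gripin',(592,215),(415,124)),('knuckle',(502,219),(381,163)),('nut',(427,226),(362,189))):
    print(n,onz('top',*T(*t),.079).round(4),*two(T(*t),S(*s)))
b=np.array([.522,-.0435]);th=-.0407
for p in((.5409,-.1686),(.5475,-.2815)):
    d=np.array(p)-b;print(np.cos(th)*d[0]+np.sin(th)*d[1],-np.sin(th)*d[0]+np.cos(th)*d[1])
im=cv2.imread('pics/t5.png')
a=im[175:210,400:480];cv2.imwrite('pics/t5h.png',cv2.convertScaleAbs(cv2.resize(a,None,fx=9,fy=9,interpolation=cv2.INTER_CUBIC),alpha=4))
E
```

```text
grip mid [ 0.5481 -0.2803  0.079 ] [ 0.54879416 -0.28037437  0.07802416] 0.0011732380451578992
gripin [ 0.5461 -0.2515  0.079 ] [ 0.5482871  -0.2511494   0.07765674] 0.004102967549589962
knuckle [ 0.5442 -0.2069  0.079 ] [ 0.54657512 -0.20555083  0.08055531] 0.00553258113854554
nut [ 0.5408 -0.1697  0.079 ] [ 0.54063019 -0.16681686  0.09035712] 0.003512975362428105
0.02397451275753788 -0.12422738320530885
0.035162808596611445 -0.23676534140705235
```

View pics/t5h.png

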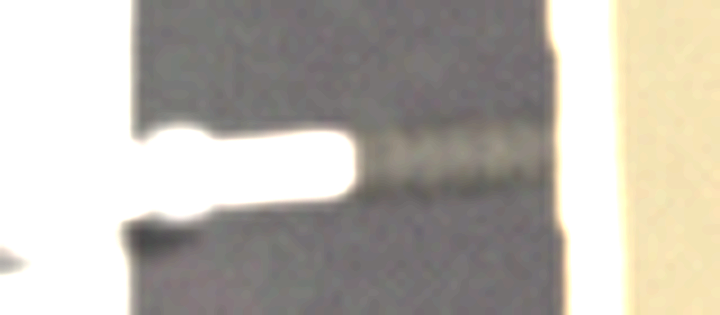

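Emit:
{"op": "servo_tool", "data": {
  "rows": [
    [[0,-0.0412,-0.004],[0,0,0],0],
    [[0,-0.0412,-0.004],[0,0,0],0],
    [[0,-0.0412,-0.004],[0,0,0],0],
    [[0,-0.0412,-0.004],[0,0,0],0],
    [[0,-0.0412,-0.004],[0,0,0],0],
    [[0,0,0],[-8.5,0,0],0],
    [[0,0,0],[-8.5,0,0],0],
    [[0,0,0],[-8.5,0,0],0],
    [[0,0,0],[-8.5,0,0],0],
    [[0,0,0],[-8.5,0,0],0]
  ]
}}

```text
time_s: 16.5
position: [0.4511, -0.284, 0.2348]
ee_rot: [[0.0, 0.275, -0.962], [0.0, -0.962, -0.275], [-1.0, -0.0, -0.0]]
wrist_force: [0.2, 0.2, -0.3]
finger_gap: 0.009
```

Emit:
{"op": "servo_tool", "data": {
  "rows": [
    [[0,0,0],[-8.5,0,0],0],
    [[0,0,0],[-8.5,0,0],0],
    [[0,0,0],[-8.5,0,0],0],
    [[0,0,0],[-8.5,0,0],0],
    [[0,0,0],[-8.5,0,0],0],
    [[0,0,0],[-8.5,0,0],0],
    [[0,0,0],[-8.5,0,0],0],
    [[0,0,0],[-8.5,0,0],0],
    [[0,0,0],[-8.5,0,0],0],
    [[0,0,0],[0,0,0],0]
  ]
}}

```text
time_s: 17.5
position: [0.451, -0.2842, 0.2348]
ee_rot: [[-0.0, 0.999, 0.039], [0.0, 0.039, -0.999], [-1.0, -0.0, -0.0]]
wrist_force: [-0.2, 0.1, 0.5]
finger_gap: 0.006
```

```bash
python3 w.py .583 -.2854 .234
```

```text
17.5 [ 0.451  -0.2842  0.2348] yaw 2.2 [-39.3  20.6 102.1   0.   57.3 -41.5] F [-0.2  0.1  0.5] 0.006
shift [0.0008 0.1318 0.0062]
```

Emit:
{"op": "servo_tool", "data": {
  "rows": [
    [[0,0.044,0.002],[-1.8,0,0],0],
    [[0,0.044,0.002],[0,0,0],0],
    [[0,0.044,0.002],[0,0,0],0],
    [[0,0,0],[0,0,0],0],
    [[0.04,0,0],[0,0,0],0],
    [[0.04,0,0],[0,0,0],0],
    [[0.03,0,0],[0,0,0],0],
    [[0.02,0,0],[0,0,0],0],
    [[0.013,0,0],[0,0,0],0],
    [[0,0,0],[0,0,0],0]
  ]
}}

```text
time_s: 18.5
position: [0.5824, -0.2834, 0.0904]
ee_rot: [[-0.002, 0.998, 0.064], [0.001, 0.064, -0.998], [-1.0, -0.002, -0.001]]
wrist_force: [-0.5, 0.6, -0.5]
finger_gap: 0.002
```

```bash
python3 w.py; python3 - <<'E'
from h import *
a=shot('side','s6.png')
cv2.imwrite('pics/s6b.png',cv2.resize(a[90:235,285:465],None,fx=4.1,fy=4.1,interpolation=cv2.INTER_LANCZOS4)[:,:,::-1])
E
```

```text
18.5 [ 0.5824 -0.2834  0.0904] yaw 3.7 [-31.8  39.1  93.2  -0.   47.8 -35.5] F [-0.5  0.6 -0.5] 0.002
```

View pics/s6b.png

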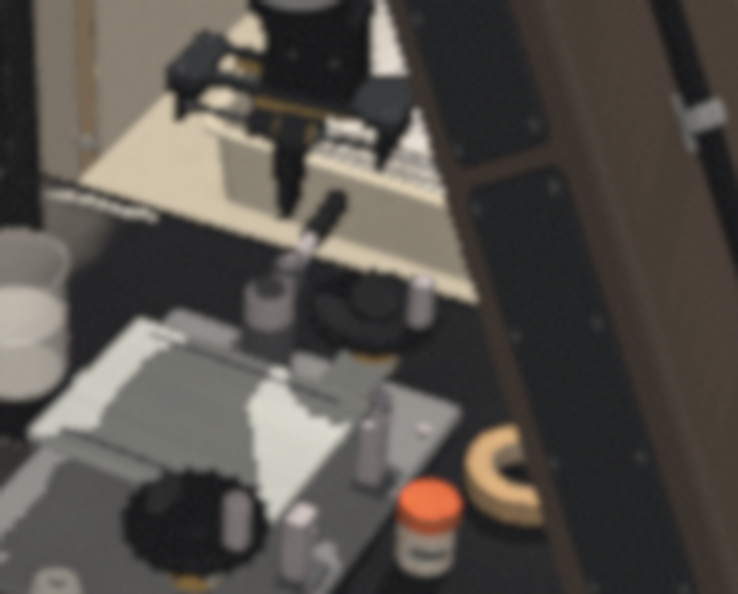

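Emit:
{"op": "servo_tool", "data": {
  "rows": [
    [[0,-0.006,0],[0,0,0],0],
    [[0,-0.006,0],[0,0,0],0],
    [[0,0,0],[0,0,0],0]
  ]
}}

```text
time_s: 18.85
position: [0.5705, -0.285, 0.0926]
ee_rot: [[0.001, 0.998, 0.066], [-0.001, 0.066, -0.998], [-1.0, 0.001, 0.001]]
wrist_force: [-0.9, -0.6, 0.7]
finger_gap: 0.004
```

```bash
python3 w.py
```

```text
18.85 [ 0.5705 -0.285   0.0926] yaw 3.8 [-32.5  38.2  94.8  -0.   46.9 -36.2] F [-0.9 -0.6  0.7] 0.004
```

Emit:
{"op": "servo_tool", "data": {
  "rows": [
    [[0,-0.006,0.001],[2.86,0,0],0],
    [[0,-0.006,0.001],[2.86,0,0],0],
    [[0,0,0],[0,0,0],0]
  ]
}}

```text
time_s: 19.15
position: [0.559, -0.2876, 0.0923]
ee_rot: [[0.001, 0.999, -0.035], [-0.0, -0.035, -0.999], [-1.0, 0.001, 0.0]]
wrist_force: [-0.5, -1.2, 0.4]
finger_gap: 0.005
```

```bash
python3 w.py
```

```text
19.15 [ 0.559  -0.2876  0.0923] yaw -2.0 [-33.2  37.7  96.2  -0.   46.1 -31.2] F [-0.5 -1.2  0.4] 0.005
```

Emit:
{"op": "servo_tool", "data": {
  "rows": [
    [[0,-0.006,0.0005],[2.86,0,0],0],
    [[0,0,0],[0,0,0],0]
  ]
}}

```text
time_s: 19.35
position: [0.5533, -0.2879, 0.0921]
ee_rot: [[0.001, 0.997, -0.083], [-0.001, -0.083, -0.997], [-1.0, 0.001, 0.001]]
wrist_force: [-0.3, -1.3, 0.7]
finger_gap: 0.003
```

```bash
python3 w.py; python3 - <<'E'
from h import *
a=shot('side','s7.png')
cv2.imwrite('pics/s7b.png',cv2.resize(a[100:185,325:415],None,fx=7,fy=7,interpolation=cv2.INTER_LANCZOS4)[:,:,::-1])
E
```

```text
19.35 [ 0.5533 -0.2879  0.0921] yaw -4.8 [-33.6  37.4  97.   -0.   45.6 -28.8] F [-0.3 -1.3  0.7] 0.003
```

View pics/s7b.png

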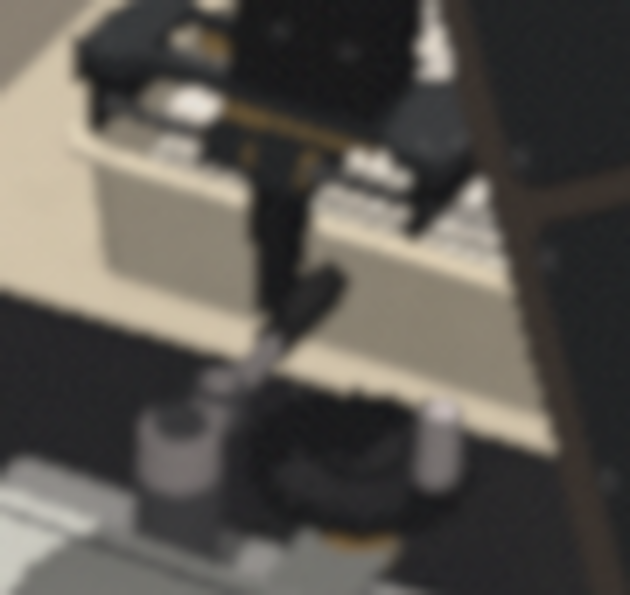

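```bash
python3 - <<'E'
from h import *
k=lambda x,y:((x+.5)/7-.5+325,(y+.5)/7-.5+100)
for n,s in(('gi',(272,338)),('tip',(335,280)),('mid',(305,308))):
    p=onz('side',*k(*s),.079);d=p[:2]-[.5408,-.168];print(n,p,np.degrees(np.arctan2(d[1],d[0])),np.hypot(*d))
q=onz('side',*((439.5)/5.5-.5+285,97.5/5.5-.5+125),.079);d=q[:2]-[.5408,-.168];print(q,np.degrees(np.arctan2(d[1],d[0])))
E
```

```text
gi [ 0.53879971 -0.25013264  0.079     ] -91.39512503015688 0.08215699319578446
tip [ 0.53291963 -0.30367599  0.079     ] -93.32413514388679 0.13590464831650143
mid [ 0.53562888 -0.27763143  0.079     ] -92.70053639572075 0.10975331821840685
[ 0.54879955 -0.27888062  0.079     ] -85.87351146112574
```

Emit:
{"op": "servo_tool", "data": {
  "rows": [
    [[0,-0.006,0.0007],[2.86,0,0],0],
    [[0,-0.006,0.0007],[2.86,0,0],0],
    [[0,-0.006,0.0007],[2.86,0,0],0],
    [[0,0,0],[0,0,0],0]
  ]
}}

```text
time_s: 19.8
position: [0.5351, -0.2875, 0.0919]
ee_rot: [[0.0, 0.973, -0.23], [-0.0, -0.23, -0.973], [-1.0, 0.0, 0.0]]
wrist_force: [-0.6, 0.0, 0.1]
finger_gap: 0.004
```

```bash
python3 w.py
```

```text
19.8 [ 0.5351 -0.2875  0.0919] yaw -13.3 [-34.5  36.4  99.4  -0.   44.2 -21.2] F [-0.6  0.   0.1] 0.004
```

Emit:
{"op": "servo_tool", "data": {
  "rows": [
    [[0,-0.006,0.0007],[2.86,0,0],0],
    [[0,-0.006,0.0007],[2.86,0,0],0],
    [[0,0,0],[0,0,0],0]
  ]
}}

```text
time_s: 20.1
position: [0.5232, -0.2857, 0.0918]
ee_rot: [[0.0, 0.946, -0.325], [-0.0, -0.325, -0.946], [-1.0, 0.0, 0.0]]
wrist_force: [1.0, 0.1, 0.1]
finger_gap: 0.004
```

```bash
python3 w.py
```

```text
20.1 [ 0.5232 -0.2857  0.0918] yaw -19.0 [-35.   35.7 101.1  -0.   43.3 -16. ] F [1.  0.1 0.1] 0.004
```

Emit:
{"op": "servo_tool", "data": {
  "rows": [
    [[0,-0.006,0.0007],[2.86,0,0],0],
    [[0,0,0],[0,0,0],0]
  ]
}}

```text
time_s: 20.3
position: [0.5182, -0.2848, 0.092]
ee_rot: [[0.002, 0.928, -0.372], [-0.001, -0.372, -0.928], [-1.0, 0.002, 0.001]]
wrist_force: [3.4, -1.2, 0.2]
finger_gap: 0.004
```

```bash
python3 w.py
```

```text
20.3 [ 0.5182 -0.2848  0.092 ] yaw -21.8 [-35.2  35.3 101.9   0.   42.7 -13.4] F [ 3.4 -1.2  0.2] 0.004
```

Emit:
{"op": "servo_tool", "data": {
  "rows": [
    [[0,-0.006,0.0007],[2.86,0,0],0],
    [[0,0,0],[0,0,0],0]
  ]
}}

```text
time_s: 20.5
position: [0.5124, -0.2834, 0.092]
ee_rot: [[0.002, 0.909, -0.418], [-0.002, -0.418, -0.909], [-1.0, 0.003, 0.001]]
wrist_force: [3.2, -3.8, 0.7]
finger_gap: 0.006
```

```bash
python3 w.py; python3 - <<'E'
from h import *
a=shot('side','s8.png')
cv2.imwrite('pics/s8b.png',cv2.resize(a[100:185,325:415],None,fx=7,fy=7,interpolation=cv2.INTER_LANCZOS4)[:,:,::-1])
b=shot('top','t8.png')
cv2.imwrite('pics/t8z.png',cv2.convertScaleAbs(cv2.resize(b[150:260,320:480],None,fx=5,fy=5,interpolation=cv2.INTER_LANCZOS4)[:,:,::-1],alpha=1.6))
E
```

```text
20.5 [ 0.5124 -0.2834  0.092 ] yaw -24.7 [-35.4  35.  102.7  -0.   42.2 -10.7] F [ 3.2 -3.8  0.7] 0.006
```

View pics/s8b.png

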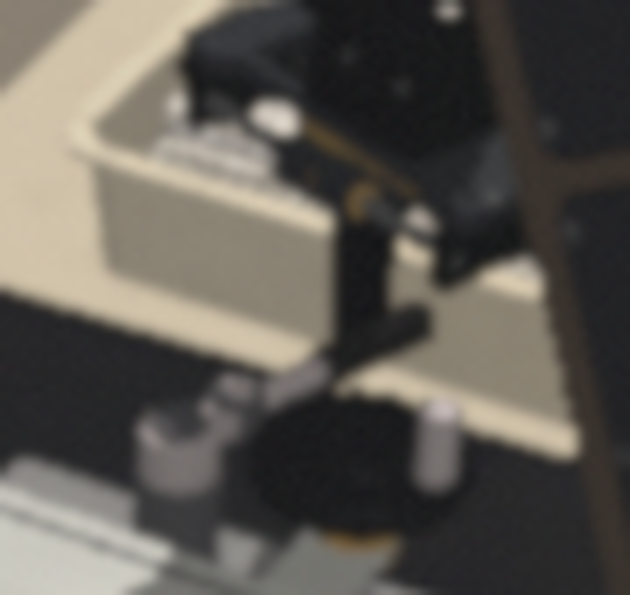

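View pics/t8z.png

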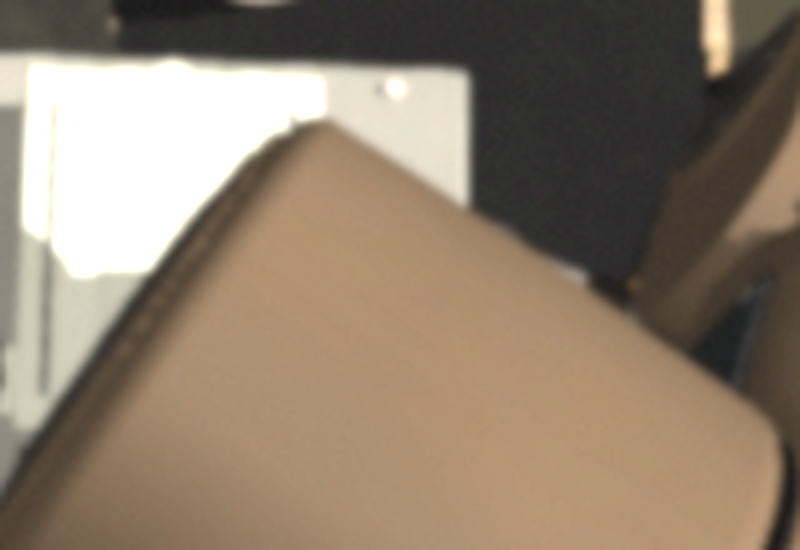

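```bash
cat > hd.py <<'E'
from h import *
A=np.array([.5408,-.168])
def ang(f,o,pts,tcp=None):
    P=[]
    for s in pts:
        p=onz('side',(s[0]+.5)/f-.5+o[0],(s[1]+.5)/f-.5+o[1],.079);P.append(p[:2]);d=p[:2]-A
        print(p.round(4),'from axis',np.degrees(np.arctan2(d[1],d[0])).round(1),np.hypot(*d).round(4))
    d=P[-1]-P[1];print('lever angle',np.degrees(np.arctan2(d[1],d[0])))
E
python3 -c "
from hd import *
ang(7,(325,100),[(232,398),(295,380),(345,360),(425,322)])
print()
ang(5.5,(285,125),[(380,162),(403,140),(420,117),(455,78)])"
```

```text
[ 0.5352 -0.202   0.079 ] from axis -99.4 0.0345
[ 0.517  -0.2264  0.079 ] from axis -112.1 0.0631
[ 0.5041 -0.2499  0.079 ] from axis -114.1 0.0897
[ 0.485  -0.2923  0.079 ] from axis -114.2 0.1363
lever angle -115.93969465214131

[ 0.551  -0.2073  0.079 ] from axis -75.4 0.0406
[ 0.5488 -0.2319  0.079 ] from axis -82.8 0.0644
[ 0.5499 -0.2562  0.079 ] from axis -84.1 0.0887
[ 0.5487 -0.3003  0.079 ] from axis -86.6 0.1325
lever angle -90.05825587473242
```

Emit:
{"op": "servo_tool", "data": {
  "rows": [
    [[0,-0.005,0.0007],[2.4,0,0],0],
    [[0,0,0],[0,0,0],0]
  ]
}}

```text
time_s: 20.8
position: [0.5075, -0.2819, 0.092]
ee_rot: [[0.002, 0.89, -0.456], [-0.002, -0.456, -0.89], [-1.0, 0.003, 0.0]]
wrist_force: [3.7, -2.7, 1.4]
finger_gap: 0.003
```

```bash
python3 w.py
```

```text
20.8 [ 0.5075 -0.2819  0.092 ] yaw -27.1 [-35.6  34.6 103.4  -0.   41.8  -8.4] F [ 3.7 -2.7  1.4] 0.003
```

Emit:
{"op": "servo_tool", "data": {
  "rows": [
    [[0,-0.005,0.0007],[2.4,0,0],0],
    [[0,0,0],[0,0,0],0]
  ]
}}

```text
time_s: 21.0
position: [0.5028, -0.2802, 0.092]
ee_rot: [[0.002, 0.87, -0.493], [-0.002, -0.493, -0.87], [-1.0, 0.003, 0.0]]
wrist_force: [4.3, -3.1, 0.4]
finger_gap: 0.005
```

```bash
python3 w.py; python3 - <<'E'
from h import *
a=shot('side','s9.png')
cv2.imwrite('pics/s9b.png',cv2.resize(a[100:185,325:415],None,fx=7,fy=7,interpolation=cv2.INTER_LANCZOS4)[:,:,::-1])
E
```

```text
21.0 [ 0.5028 -0.2802  0.092 ] yaw -29.5 [-35.7  34.3 104.1  -0.   41.4  -6.2] F [ 4.3 -3.1  0.4] 0.005
```

View pics/s9b.png

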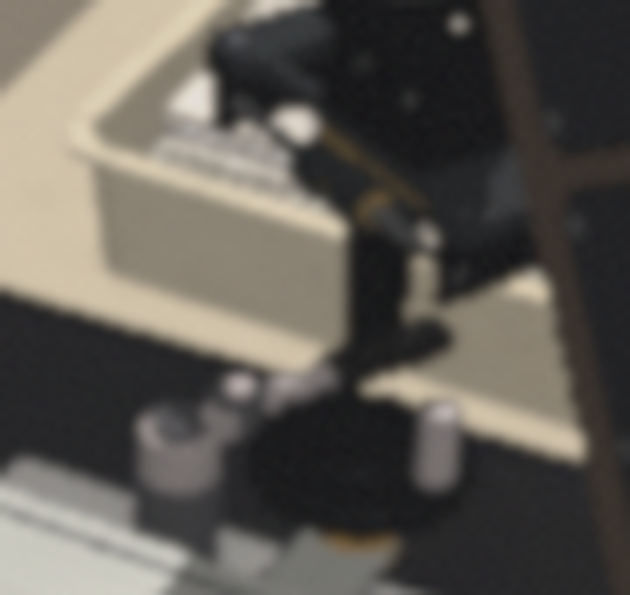

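```bash
python3 - <<'E'
import cv2
A=[cv2.convertScaleAbs(cv2.resize(cv2.imread(f'pics/s{i}.png')[135:170,340:395],None,fx=7,fy=7,interpolation=cv2.INTER_CUBIC),alpha=1.5) for i in(5,7,8,9)]
import numpy as np
cv2.imwrite('pics/cmp.png',np.vstack([np.hstack(A[:2]),np.hstack(A[2:])]))
E
python3 -c "
from hd import *
ang(7,(325,100),[(240,392),(300,384),(350,367),(440,338)])"
```

```text
[ 0.534  -0.2075  0.079 ] from axis -99.7 0.0401
[ 0.5139 -0.2248  0.079 ] from axis -115.3 0.0628
[ 0.5001 -0.2462  0.079 ] from axis -117.5 0.0881
[ 0.4745 -0.2842  0.079 ] from axis -119.7 0.1338
lever angle -123.58694280765597
```

View pics/cmp.png

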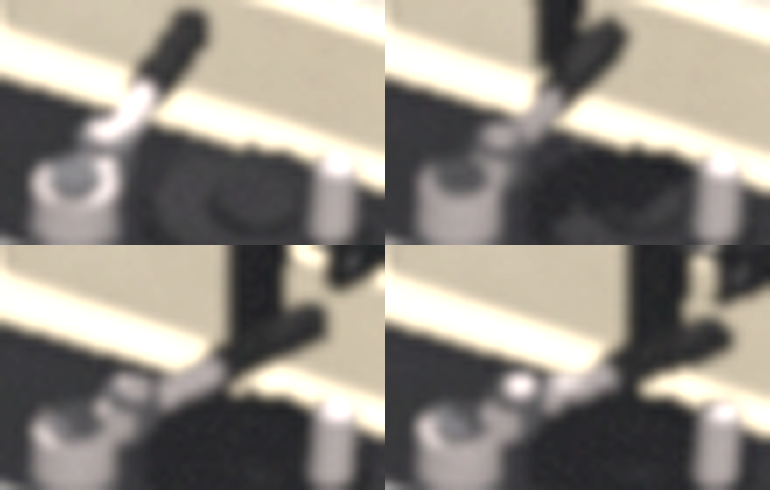

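Emit:
{"op": "servo_tool", "data": {
  "rows": [
    [[0,-0.0034,0.0007],[2.3,0,0],0],
    [[0,0,0],[0,0,0],0],
    [[0,0,0],[0,0,0],0]
  ]
}}

```text
time_s: 21.35
position: [0.4997, -0.2791, 0.092]
ee_rot: [[0.002, 0.85, -0.526], [-0.001, -0.526, -0.85], [-1.0, 0.002, 0.0]]
wrist_force: [4.2, -4.1, 0.7]
finger_gap: 0.004
```

```bash
python3 w.py
```

```text
21.35 [ 0.4997 -0.2791  0.092 ] yaw -31.8 [-35.8  34.1 104.6   0.   41.1  -4. ] F [ 4.2 -4.1  0.7] 0.004
```

Emit:
{"op": "servo_tool", "data": {
  "rows": [
    [[0,0.012,0],[0,0,0],0],
    [[0,0.015,0],[0,0,0],0],
    [[-0.045,0,0],[0,0,0],0],
    [[-0.05,0,0],[0,0,0],0],
    [[-0.045,0,0],[0,0,0],0],
    [[0,-0.0128,0.042],[0,0,0],0],
    [[0,-0.0128,0.042],[0,0,0],0],
    [[0,-0.0128,0.042],[0,0,0],0],
    [[0,-0.0128,0.042],[0,0,0],0],
    [[0,-0.0128,0.042],[0,0,0],0]
  ]
}}

```text
time_s: 22.35
position: [0.3548, -0.4377, 0.2316]
ee_rot: [[-0.001, 0.851, -0.526], [0.001, -0.526, -0.851], [-1.0, -0.001, -0.001]]
wrist_force: [1.3, -0.8, 0.4]
finger_gap: 0.005
```

Emit:
{"op": "servo_tool", "data": {
  "rows": [
    [[0,-0.02,0.02],[0,0,0],0],
    [[0,0,0],[0,0,0],0],
    [[0,0,0],[0,0,0],0]
  ]
}}

```text
time_s: 22.65
position: [0.3284, -0.4436, 0.2316]
ee_rot: [[-0.0, 0.849, -0.528], [0.001, -0.528, -0.849], [-1.0, -0.001, -0.001]]
wrist_force: [0.6, 0.5, -1.0]
finger_gap: 0.006
```

```bash
python3 w.py; python3 - <<'E'
from h import *
a=shot('side','s10.png')
cv2.imwrite('pics/s10b.png',cv2.resize(a[125:235,285:425],None,fx=5.5,fy=5.5,interpolation=cv2.INTER_LANCZOS4)[:,:,::-1])
b=shot('top','t10.png')
cv2.imwrite('pics/t10h.png',cv2.convertScaleAbs(cv2.resize(b[170:240,380:460],None,fx=8,fy=8,interpolation=cv2.INTER_CUBIC),alpha=3)[:,:,::-1])
E
python3 gr.py 10; python3 z.py 10|grep -E 'front|postLf'
```

```text
22.65 [ 0.3284 -0.4436  0.2316] yaw -31.9 [-60.4  22.3  99.8   0.   57.9 -28.5] F [ 0.6  0.5 -1. ] 0.006
10 L [82.  61.3 64.8] (np.int64(50), np.float64(0.07)) (np.int64(50), np.float64(0.05))
10 L [12.6 61.4 64.7] (np.int64(50), np.float64(0.07)) (np.int64(50), np.float64(0.05))
10 R [ 82.4 -59.3  63.7] (np.int64(47), np.float64(0.07)) (np.int64(42), np.float64(0.06))
10 R [-54.6 -59.   63.2] (np.int64(47), np.float64(0.07)) (np.int64(42), np.float64(0.06))
10 front [-83.7  28.5  67.4] [-84.3 -52.3  66.4] (np.int64(39), np.float64(0.12297590621626557)) (np.int64(34), np.float64(0.0538109150063002))
10 postLf [-103.8   58.3   68.6] [-103.9   47.8   67.9] (np.int64(40), np.float64(0.023834421729128977)) (np.int64(40), np.float64(0.024376608524402404))
```

View pics/t10h.png

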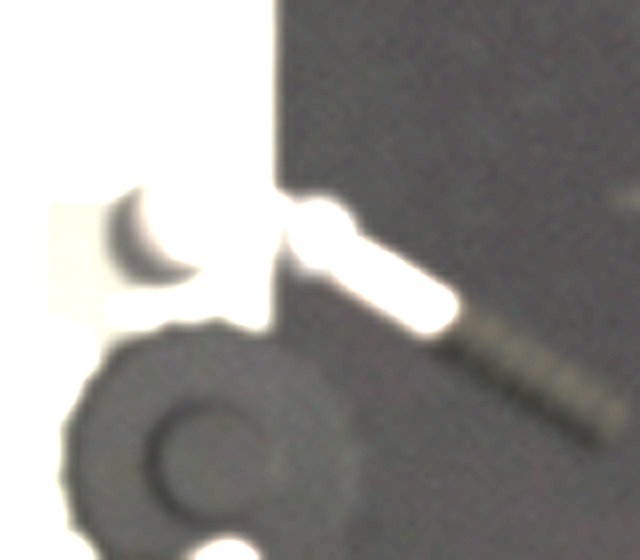

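View pics/s10b.png

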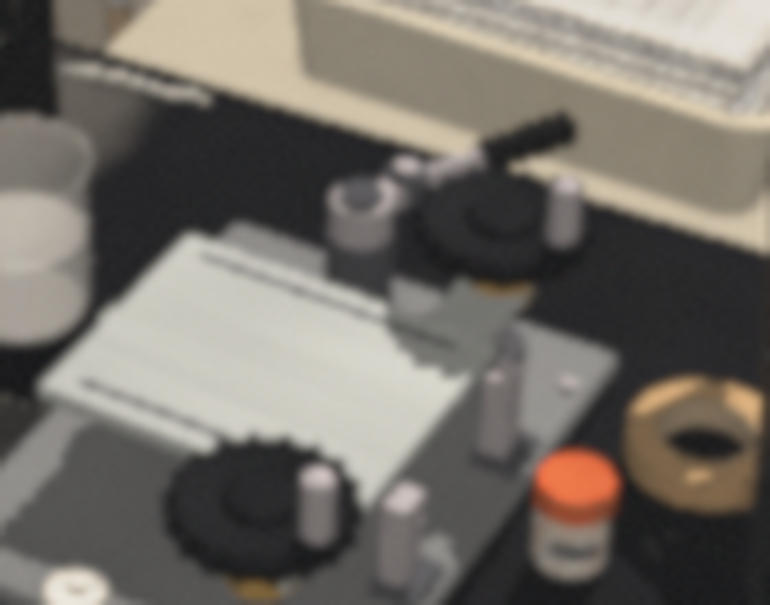

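```bash
python3 - <<'E'
from h import *
k=lambda x,y,f,o:((x+.5)/f-.5+o[0],(y+.5)/f-.5+o[1])
A=np.array([.5408,-.168])
an=lambda d:np.degrees(np.arctan2(d[1],d[0])).round(1)
for z in(.079,.088):
    K5=onz('top',*k(502,219,5,(320,150)),z)[:2];K10=onz('top',*k(320,233,8,(380,170)),z)[:2]
    N=onz('top',*k(427,226,5,(320,150)),z)[:2]
    print(z,'nut',N,'K5',K5,an(K5-N),np.hypot(*(K5-N)),'K10',K10,an(K10-N),np.hypot(*(K10-N)))
G=[onz('top',*k(x,y,8,(380,170)),.079)[:2] for x,y in((352,258),(440,310),(538,375),(610,425))]
for g in G:print(g,'from axis',an(g-A),np.hypot(*(g-A)),'lever',an(g-G[0]))
g5=[onz('top',*k(x,y,9,(400,175)),.079)[:2] for x,y in((215,167),(340,165),(455,155),(545,148))]
for g in g5:print(g,'5: lever',an(g-g5[0]),an(g-A))
E
```

```text
0.079 nut [ 0.54080629 -0.16966561] K5 [ 0.54423115 -0.2068801 ] -84.7 0.03737175601990077 K10 [ 0.53099925 -0.205332  ] -105.4 0.03699013020200962
0.088 nut [ 0.53935704 -0.16789253] K5 [ 0.54275107 -0.20477217] -84.7 0.03703548639445753 K10 [ 0.52963823 -0.203238  ] -105.4 0.03665729443101984
[ 0.52317877 -0.21492291] from axis -110.6 0.05012252151722999 lever 0.0
[ 0.50695388 -0.24139698] from axis -114.8 0.08082497590243079 lever -121.5
[ 0.48678752 -0.27063575] from axis -117.8 0.1159803660461863 lever -123.2
[ 0.47135705 -0.29197578] from axis -119.3 0.14209967350955996 lever -123.9
[ 0.54493626 -0.21542714] 5: lever 0.0 -85.0
[ 0.54541544 -0.24980804] 5: lever -89.2 -86.8
[ 0.5481314  -0.28154371] 5: lever -87.2 -86.3
[ 0.55002768 -0.30638375] 5: lever -86.8 -86.2
```

```bash
python3 - <<'E'
from h import *
print(robot.job_done())
E
```

```text
the job is handed in; nothing more can be done
None
```

I levelled the table, locked the clamp and handed the job in at about 23 s of the 61 s; no verdict was reported. Final values, measured from the camera images:

| Check | Final value | Limit |
|---|---|---|
| Platform tilt | about 0.005–0.01 rad | 0.0175 rad |
| Handle bend at the knuckle | about 0.30 rad (±0.06) | 0.12–0.42 rad |

- **Levelling:** I turned the left knob about 1.15–1.25 rad clockwise and the right knob about 0.6 rad anticlockwise, gripping each by its peg. I never touched the platform. The tilt figure stayed the same in the pictures before and after clamping.
- **Locking:** I pushed the handle clockwise with closed fingers. The push force rose at about 0.36–0.40 rad of turn, which I took as the nut reaching its stop. From there the handle bent at its knuckle. The wrist sensor read about 4–6 N while the handle bent, below the stated 8 N. It read almost nothing while the nut itself was turning.
- **Other things:** The jar looked unmoved in the last side view; I did not measure the other bystanders. The arm ended clear of everything, about 0.23 m above the worktop.

**Checks that disagreed:**
- The two camera views put known heights 2–8 mm too low. I corrected the tilt estimate using the index post and the base plate edges, so it could be wrong by several milliradians.
- The extra left-knob correction had no net effect. Gripping the peg had first pushed it back by about the same amount.

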